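Lay the bike battery on its side and open its fuse hatch

ROBOT

A 6-joint arm with a two-finger parallel gripper is mounted at the origin on the work surface. World frame = base frame: x ahead of the robot, y to its left, z up, the work surface at z = 0. Lengths are in m, angles in rad, forces in N, time in s.
With the tool pointing down it reaches from about 0.225 to 0.875 m from the base axis. Payload 3.4 kg.
Tool frame: the origin (TCP) lies at the very end of the fingers, on their centre line; the grasp point (between the pads) lies 19 mm behind it; z points along the fingers, y is the direction in which the jaws open and shut (so a half turn about z gives the same grasp; the last joint's range is limited). The gripper opens to 85 mm and grips with 20 to 120 N. Pads are 22 mm wide; open, the fingers measure 114 mm over their backs; the gripper's body (76 mm by 85 mm) begins 54 mm behind the grasp point. The pads swing forward as they close: fully open they stand 13 mm farther back than shut.
Start: joints at [1.118, 0.276, 1.505, -0, 1.361, -0.121], TCP at [0.187, 0.544, 0.231] pointing down, gripper open.
Joint ranges: [-2.89, 2.89], [-0.75, 2.08], [0.22, 2.7], [-1.18, 4.32], [0.11, 2.71], [-2.7, 2.7]. Speed limits (rad/s): [2.57, 2.57, 3.14, 3.14, 3.14, 3.14].

INTERFACE

Orientations are given as a unit quaternion [w, x, y, z].
In Python, from rig import get_state, get_image, calibration, sign_off gives the robot as it stands. The module is installed in compiled form; this text tells all that it offers.
- The arm moves only by the tool drive_tool, never from a script. Its argument "targets" is one flat list of numbers, 7 for each row, row after row: the turn, a rotation vector about the tool's x, y, z in degrees, then the shift along the tool's x, y, z in mm, then the opening, from 0 (shut) to 1 (fully open). In form: [wx, wy, wz, tx, ty, tz, fingers, wx, wy, wz, tx, ty, tz, fingers, ...]. A call has 1 to 12 rows; each row shifts and turns the commanded pose from where the row before left it, along the tool's axes as they then stand; what a row does not reach is not made up. A row lasts 1/8 s, in which the tool goes at most 62.5 mm and 10.7 degrees, less where a joint would pass 70% of its speed; a pose out of reach is approached as far as the arm can. A call is refused whole if a number of a shift passes 62.5 or a number of a turn 10.7, either way. A call with a gripper value outside its range is refused whole. The fingers move at their own pace and stop on an object; "grip_force" is the grip in N (left out, the last holds). Time passes only in rows, so rows that do not move let the fingers close. It gives the time, the measured TCP pose, the force and the opening at its end, in the units of the state.
- get_state(): the state, without advancing time (a new reading comes with each control period).
- get_image(name): name is "scene" or "top"; returns the picture (480x640x3 uint8, red, green, blue); there is no depth.
- calibration(name): a dict with "mtx" (3x3 intrinsics, pixels), "distortion" ([k1, k2, p1, p2, k3] as OpenCV has them; the pictures are not rectified), "world_to_cam" (4x4, takes a point from world to camera coordinates). Camera axes: x right, y down, z forward; pixel columns grow to the right and rows downward; lengths in m; the calibration is good to about 2 mm. A picture is of the moment at which its call begins. calibration takes no time and is no camera call.
- sign_off(): hands the job in, once; it reports no verdict.
The state is a dict: "clock": time; "qpos": joint angles; "qd": joint speeds; "effort": joint torques, N m; "position": TCP position; "ee_rot": TCP orientation; "contact_force": force on the tool from outside, world axes, zero at the start; "moment": the same for the moment, N m; "width": finger opening in m.
Only numpy, scipy, OpenCV 4.12 (cv2) and the standard library are available. Lean on these libraries where they do the work, as an engineer would, in place of code of your own. Each camera call takes 0.05 s, during which the arm holds its last target.

TASK

Push the standing bike battery square up against the yellow front edge of the service bed, tip it over that edge by pushing it near the top, without lifting it, and ease it down gently until it lies flat on its side on the bed with the white hatch facing up; it must not fall over or slam. Only then slide the hatch fully open by its red rib, so that the fuses can be changed. Keep the hatch shut until the battery lies down, leave the other things on the mat where they are, and let go at the end.

Things in the scene. Friction and masses are not known exactly. Their poses are not given: they have to be found in the camera images.
- bed: Service bed, fixed: aluminium plate with a blue centre, 200 mm long (own x) x 170 wide (own y) x 12 high, on the 3 mm mat. Origin: centre of its underside. Its front edge (own x = -100 mm, yellow stripe) is the fence; the battery is tipped towards the bed's own +x. Two dark side rails, 9 mm wide, rise 10 mm above the plate from own x = -60 to +100 mm, middles at own y = +-80.5 mm.
- bed_edge (a point): Middle of the bed's front upper edge (the fence), 12 mm above the mat; axes as the bed.
- pack: Bike battery: loose grey block, 80 mm deep (own x) x 110 wide (own y) x 120 high, 0.65 to 1 kg. Origin: centre of its underside. It stands on the mat 10 to 65 mm before the fence, own +x facing the bed within 12 degrees. The face away from the bed (own -x) bears the hatch and is flat and free below 42 mm. Lying on its side, own +x points down and that face is level, 92 mm above the mat.
- handle (a point): Middle of the pack's carry handle, axes as the pack: an orange bar, 16 mm thick, along own y, its axis 175 mm above the underside (120 mm block top); two posts, 18 mm deep (own x), 12 wide, at own y = +-46 mm; free below the bar: 47 mm high, 80 mm wide.
- pack_pivot (a point): Point on the middle of the pack's front (+x) face, 12 mm up, where the fence edge touches; axes as the pack. Pushed near the top before it meets the fence, the pack tips too early. At the fence it balances at about 40 degrees; beyond that it falls unless held back, e.g. with a finger on each side of the bar. Lying, its bottom sticks out over the edge by 12 to 25 mm.
- hatch (a joint): Position of the fuse hatch, m: 0 shut, 0.046 fully open (a hard stop); it starts shut or within 4 mm of it. It slides towards the pack's own +y, with about 1.2 N of friction, and stays where it is left.
- hatch_rib (a point): Middle of the outer face of the hatch's red rib; moves with the hatch; axes as the pack. The rib is 10 mm thick along the slide (own y), 40 mm long (own z), and stands 16 mm proud of the white hatch plate (46 mm along own y x 58 x 3.5 mm, on the pack's face); its outer face is 20 mm from the pack's -x face.
- brake_lever: Loose black brake lever, about 185 mm long x 75 mm x 30 mm, beside the bed. Leave alone. Origin: under its middle.
- pick: Loose hook pick, 165 mm long, 21 mm thick black handle. Leave alone. Origin: on the mat where the shaft meets the handle.
- t_key: Loose T-handle hex key, 140 mm long, blue handle 85 mm wide, 20 mm thick. Leave alone. Origin: under the handle's middle.
- bottle: Loose blue bottle with red cap, 56 mm wide, 160 mm tall, upright. Leave alone. Origin: centre of its underside.
- grease_jar: Loose green jar with black cap, 64 mm wide, 60 mm tall. Leave alone. Origin: centre of its underside.
- rotor: Loose steel brake disc, 160 mm across, 4 mm thick, lying flat. Leave alone. Origin: centre of its underside.
- screwdriver: Loose screwdriver, red handle, about 200 mm long, lying on the mat. Leave alone. Origin: under it, near its middle.

How it is judged:
By the outcome, as a careful person would: the job done as asked, in the order asked, and still so for the second after the job is handed in, with the robot touching nothing.
It also fails if it takes over 72 s, if anything falls off the work surface, if the arm or the gripper's body presses on something with over 40 N, if the wrist force passes 120 N, or if a joint passes its speed limit or range.

## Working session

There is one attempt and no reset: what is moved stays moved. The work goes in short steps, Python scripts to look and compute and a tool call to move; the robot and the scene stay as the last step left them, time stands still between calls to the robot, and variables do not carry over. Pictures are saved under pics/ and viewed, and the job is handed in when it is done.

Besides the shell and the picture viewer there is one more tool, called after "Request:" by a JSON object that holds its "fn" and its "kwargs", one argument or row to a line. drive_tool: Moves the arm, as the interface text tells. Its arguments: {"type":"object","properties":{"targets":{"type":"array"},"grip_force":{"type":"number"}},"required":["targets"]}

```bash
mkdir -p pics
python3 - <<'E'
from rig import *
import cv2,numpy as np
np.set_printoptions(precision=4,suppress=True)
for n in("scene","top"):
    im=get_image(n);cv2.imwrite(f"pics/{n}0.png",im[:,:,::-1]);c=calibration(n);print(n,c)
print(get_state())
E
```

```text
scene {'mtx': array([[471.1559,   0.    , 321.0158],
       [  0.    , 471.1559, 238.2522],
       [  0.    ,   0.    ,   1.    ]]), 'distortion': array([-0.0599,  0.    ,  0.    ,  0.    ,  0.    ]), 'world_to_cam': array([[-0.5311,  0.8471, -0.0165,  0.3016],
       [ 0.5151,  0.3073, -0.8001, -0.193 ],
       [-0.6728, -0.4335, -0.5996,  1.4411],
       [ 0.    ,  0.    ,  0.    ,  1.    ]])}
top {'mtx': array([[548.4997,   0.    , 316.8613],
       [  0.    , 548.4997, 238.4602],
       [  0.    ,   0.    ,   1.    ]]), 'distortion': array([-0.1604,  0.    ,  0.    ,  0.    ,  0.    ]), 'world_to_cam': array([[ 0.0139, -0.9999, -0.0088,  0.004 ],
       [-0.9897, -0.0125, -0.1423,  0.5626],
       [ 0.1422,  0.0107, -0.9898,  1.1718],
       [ 0.    ,  0.    ,  0.    ,  1.    ]])}
{'clock': 0.1, 'qpos': array([ 1.118 ,  0.2766,  1.506 , -0.    ,  1.3607, -0.121 ]), 'qd': array([ 0.0015, -0.0008, -0.0031, -0.0005, -0.0008, -0.0015]), 'effort': array([  0.0015, -41.7699, -24.6406,  -0.    ,   0.0058,   0.    ]), 'position': array([0.1871, 0.5432, 0.2305]), 'ee_rot': array([-0.0002,  0.1651,  0.9863, -0.0008]), 'contact_force': array([-0.187 ,  0.5622,  0.0663]), 'moment': array([ 0.0045,  0.0675, -0.0036]), 'width': 0.08569287636131473}
```

View pics/scene0.png

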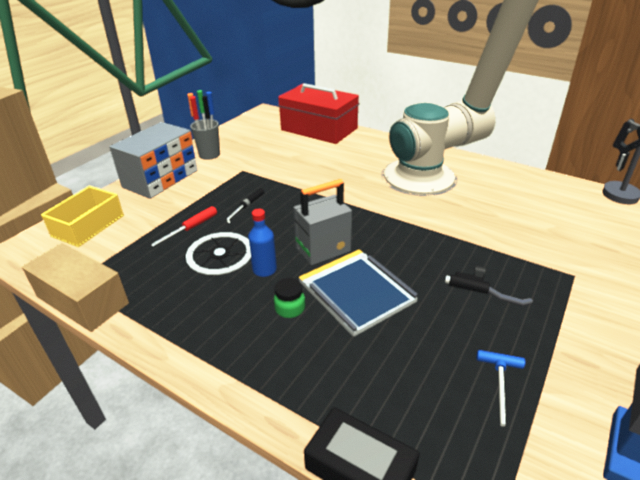

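View pics/top0.png

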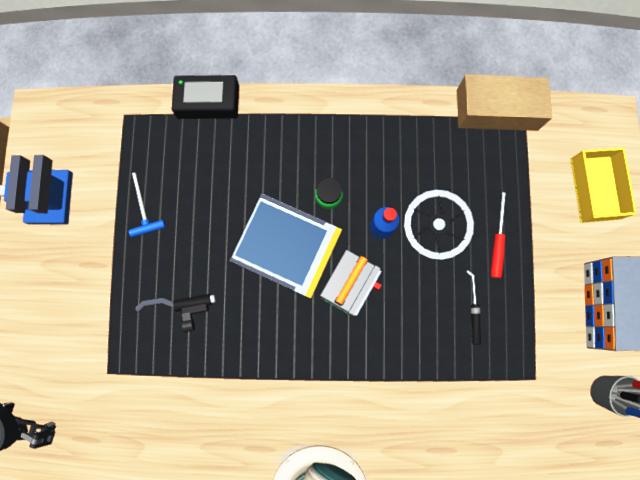

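```bash
cat > h.py <<'E'
from rig import *
import cv2,numpy as np
np.set_printoptions(precision=4,suppress=True)
def ray(n,uv):
    c=calibration(n);p=cv2.undistortPoints(np.array(uv,float).reshape(-1,1,2),c["mtx"],c["distortion"]).reshape(-1,2)
    T=c["world_to_cam"];R=T[:3,:3];o=-R.T@T[:3,3]
    return o,np.c_[p,np.ones(len(p))]@R
def onz(n,uv,z):
    o,d=ray(n,uv);return o+d*((z-o[2])/d[:,2])[:,None]
def proj(n,P):
    c=calibration(n);T=c["world_to_cam"]
    return cv2.projectPoints(np.array(P,float).reshape(-1,3),cv2.Rodrigues(T[:3,:3])[0],T[:3,3],c["mtx"],c["distortion"])[0].reshape(-1,2)
def tri(uv1,uv2):
    o1,d1=ray("top",[uv1]);o2,d2=ray("scene",[uv2]);d1=d1[0];d2=d2[0]
    s=np.linalg.lstsq(np.c_[d1,-d2],o2-o1,rcond=None)[0];a=o1+s[0]*d1;b=o2+s[1]*d2
    return (a+b)/2,np.linalg.norm(a-b)
def crop(n,im,x0,y0,x1,y1,k,f):
    cv2.imwrite(f,cv2.resize(im[y0:y1,x0:x1,::-1],None,fx=k,fy=k,interpolation=cv2.INTER_CUBIC))
E
python3 - <<'E'
from h import *
a=cv2.imread("pics/top0.png")[:,:,::-1];b=cv2.imread("pics/scene0.png")[:,:,::-1]
crop("t",a,220,180,400,315,4.4,"pics/tc0.png");crop("s",b,240,170,430,345,3.4,"pics/sc0.png")
E
```

```text
(no output)
```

View pics/tc0.png

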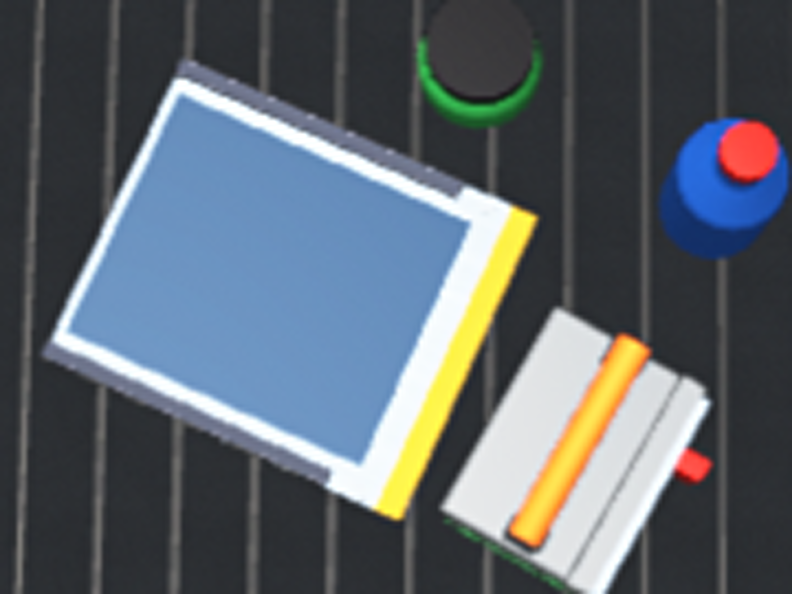

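View pics/sc0.png

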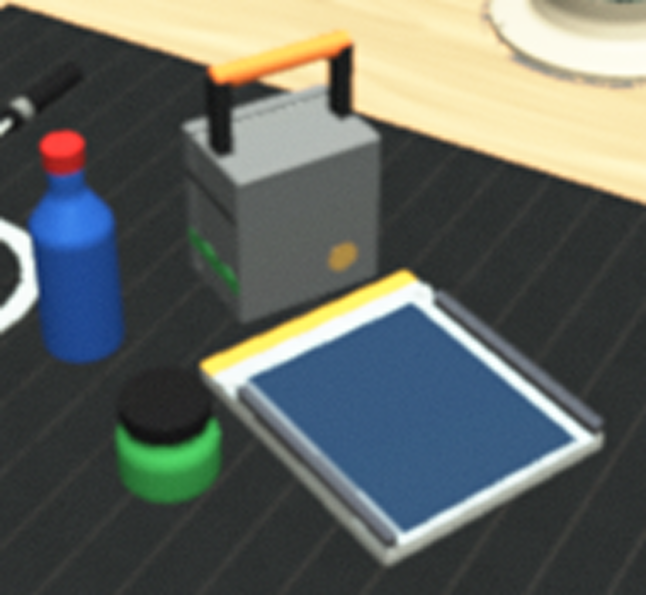

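Run:
```python
from h import *
a=cv2.imread("pics/top0.png");b=cv2.imread("pics/scene0.png")
def cc(n,im,lo,hi,roi):
    h=cv2.cvtColor(im,cv2.COLOR_BGR2HSV);m=cv2.inRange(h,lo,hi);z=np.zeros_like(m);x0,y0,x1,y1=roi;z[y0:y1,x0:x1]=m[y0:y1,x0:x1]
    r=cv2.minAreaRect(cv2.findNonZero(z));return cv2.boxPoints(r),r
K=lambda u:[[(x+.5)/4.4-.5+220,(y+.5)/4.4-.5+180] for x,y in u]
S=lambda u:[[(x+.5)/3.4-.5+240,(y+.5)/3.4-.5+170] for x,y in u]
P=onz("top",K([(538,217),(403,520)]),.015);print("fence top",P,np.linalg.norm(P[0]-P[1]))
P2=onz("top",K([(185,60),(45,352)]),.025);print("far rails",P2)
P3=onz("scene",S([(202,365),(410,270)]),.015);print("fence scene",P3)
Q=onz("top",K([(557,308),(443,510)]),.123);print("pack front top",Q,np.linalg.norm(Q[0]-Q[1]))
Q2=onz("top",K([(710,390)]),.123);print(Q2,np.linalg.norm(Q2-Q[0]))
Q3=onz("scene",S([(245,322),(378,270)]),.003);print("pack front bottom scene",Q3,np.linalg.norm(Q3[0]-Q3[1]))
Q3=onz("scene",S([(240,185),(379,137)]),.123);print("pack front top scene",Q3,np.linalg.norm(Q3[0]-Q3[1]))
bx,r=cc("top",a,(8,120,120),(18,255,255),(325,250,360,310));print(bx.tolist(),r)
H=onz("top",bx,.178);print(H)
bx,r=cc("s",b,(8,120,120),(18,255,255),(290,170,350,200));print(bx.tolist(),r)
print(onz("scene",bx,.178))
bx,r=cc("top",a,(0,150,120),(5,255,255),(370,275,390,295));print(bx.tolist(),r);print(onz("top",[r[0]],.1))
bt=onz("top",[[390,215]],.163);print("bottle",bt)
```

```text
fence top [[ 0.5886 -0.0445  0.015 ]
 [ 0.4326  0.0225  0.015 ]] 0.1698663015013849
far rails [[0.6669 0.1386 0.025 ]
 [0.5144 0.2058 0.025 ]]
fence scene [[ 0.5917 -0.0427  0.015 ]
 [ 0.4326  0.0265  0.015 ]]
pack front top [[ 0.5283 -0.0499  0.123 ]
 [ 0.4337  0.002   0.123 ]] 0.10791002257216228
[[ 0.4908 -0.1213  0.123 ]] 0.08069133879889567
pack front bottom scene [[ 0.5285 -0.0504  0.003 ]
 [ 0.4307 -0.0001  0.003 ]] 0.10998738372692089
pack front top scene [[ 0.5336 -0.0469  0.123 ]
 [ 0.4393  0.0026  0.123 ]] 0.10647221486959434
[[334.91522216796875, 300.69573974609375], [359.0, 258.0], [365.73016357421875, 261.7965087890625], [341.6453857421875, 304.49224853515625]] ((350.32269287109375, 281.2461242675781), (7.727142333984375, 49.02045440673828), 29.42745590209961)
[[ 0.4219 -0.0265  0.178 ]
 [ 0.5053 -0.0726  0.178 ]
 [ 0.4981 -0.0857  0.178 ]
 [ 0.4148 -0.0395  0.178 ]]
[[300.6522216796875, 189.06239318847656], [342.9063720703125, 181.4783172607422], [344.087890625, 188.0611114501953], [301.833740234375, 195.6451873779297]] ((322.37005615234375, 188.56175231933594), (6.6879963874816895, 42.92936706542969), 79.82449340820312)
[[ 0.4964 -0.0945  0.178 ]
 [ 0.4202 -0.0307  0.178 ]
 [ 0.444  -0.0139  0.178 ]
 [ 0.5181 -0.0768  0.178 ]]
[[372.6922912597656, 286.46148681640625], [376.0769348144531, 281.38458251953125], [381.3846130371094, 284.92303466796875], [377.9999694824219, 289.99993896484375]] ((377.0384521484375, 285.6922607421875), (6.37905216217041, 6.1017022132873535), 33.6900634765625)
[[ 0.4563 -0.1156  0.1   ]]
bottle [[ 0.5941 -0.1354  0.163 ]]
```

Request:
{"fn": "drive_tool", "kwargs": {
  "targets": [0,0,8,0,-50,0,1,0,0,8,0,-50,0,1,0,0,0,0,0,0,1]
}}

```text
clock: 0.48
position: [0.1463, 0.4482, 0.2309]
ee_rot: [-0.0, 0.301, 0.954, -0.002]
contact_force: [0.3, 0.5, -0.7]
width: 0.0852
```

```bash
cat > pl.py <<'E'
from h import *
from scipy.spatial.transform import Rotation as Ro
import json,os
bx=np.array([np.cos(np.radians(66.5)),np.sin(np.radians(66.5)),0]);by=np.array([-bx[1],bx[0],0]);bz=np.array([0,0,1.])
F=np.array([.5110,-.0105,.015])
def W(a,b,z): return F*[1,1,0]+a*bx+b*by+z*bz   # bed-fence coords, z world
def Rzy(z,y):
    z=np.array(z,float);z/=np.linalg.norm(z);y=np.array(y,float);y-=z*(y@z);y/=np.linalg.norm(y)
    return Ro.from_matrix(np.c_[np.cross(y,z),y,z])
def cur():
    s=get_state();q=s["ee_rot"];
    json.dump([list(map(float,s["qpos"])),list(map(float,s["position"])),list(map(float,q))],open("log.txt","a"));open("log.txt","a").write("\n")
    return s["position"],Ro.from_quat([q[1],q[2],q[3],q[0]]),s
def bed(p): d=np.array(p)-F; return np.array([d@bx,d@by,p[2]])
def plan(p1,R1,n,p0=None,R0=None):
    if p0 is None:p0,R0,_=cur()
    w=(R0.inv()*R1).as_rotvec()/n;out=[];p=p0;R=R0
    for i in range(n):
        d=R.inv().apply((p1-p)/(n-i)) ;out.append(np.r_[np.degrees(w),d*1000]);p=p+R.apply(d);R=R*Ro.from_rotvec(w)
    for r in out:print(np.round(r,1).tolist())
def show():
    p,R,s=cur();M=R.as_matrix();print("t",s["clock"],"p",p,"bed",bed(p),"q",s["qpos"]);print("x",M[:,0],"y",M[:,1],"z",M[:,2],"F",s["contact_force"],"w",s["width"])
E
python3 - <<'E'
from pl import *
show()
plan(np.array([.36,-.16,.25]),Rzy([0,0,-1],-by),13)
E
```

```text
t 0.475 p [0.1463 0.4482 0.2309] bed [0.2752 0.5173 0.2309] q [1.1074 0.1211 1.7094 0.0001 1.3146 0.1475]
x [-0.8191  0.5736 -0.0004] y [ 0.5736  0.8191 -0.0034] z [-0.0016 -0.003  -1.    ] F [ 0.3471  0.5114 -0.7087] w 0.08519571849301487
[-0.0, 0.0, 6.0, -40.3, -28.9, -1.4]
[-0.0, 0.0, 6.0, -43.1, -24.5, -1.4]
[-0.0, 0.0, 6.0, -45.5, -19.8, -1.4]
[-0.0, 0.0, 6.0, -47.3, -14.9, -1.4]
[-0.0, 0.0, 6.0, -48.6, -9.9, -1.4]
[-0.0, 0.0, 6.0, -49.4, -4.7, -1.4]
[-0.0, 0.0, 6.0, -49.6, 0.5, -1.4]
[-0.0, 0.0, 6.0, -49.3, 5.7, -1.4]
[-0.0, 0.0, 6.0, -48.4, 10.9, -1.4]
[-0.0, 0.0, 6.0, -47.0, 15.9, -1.5]
[-0.0, 0.0, 6.0, -45.0, 20.8, -1.5]
[-0.0, 0.0, 6.0, -42.6, 25.4, -1.5]
[-0.0, 0.0, 6.0, -39.7, 29.7, -1.5]
```

Request:
{"fn": "drive_tool", "kwargs": {
  "targets": [0,0,6,-40,-29,-1.5,1,0,0,6,-43,-24.5,-1.5,1,0,0,6,-45.5,-20,-1.5,1,0,0,6,-47,-15,-1.5,1,0,0,6,-48.5,-10,-1.5,1,0,0,6,-49.5,-5,-1.5,1,0,0,6,-49.5,0.5,-1.5,0.5,0,0,6,-49,5.5,-1.5,0.2,0,0,6,-48.5,11,-1.5,0,0,0,6,-47,16,-1.5,0,0,0,6,-45,21,-1.5,0,0,0,6,-42.5,25.5,-1.5,0]
}}

```text
clock: 1.98
position: [0.3481, -0.111, 0.2496]
ee_rot: [0.001, 0.805, 0.593, 0.001]
contact_force: [0.6, 0.6, 0.3]
width: 0.0002
```

Run:
```python
from pl import *
show()
```

```text
t 1.975 p [ 0.3481 -0.111   0.2496] bed [-0.1571  0.1093  0.2496] q [-0.5003 -0.0628  1.8544  0.0006  1.3484 -0.2   ]
x [0.296  0.9552 0.0002] y [ 0.9552 -0.296   0.0016] z [ 0.0016 -0.0002 -1.    ] F [0.6002 0.6426 0.3156] w 0.0001829859944074899
```

Run:
```python
from pl import *
t=np.radians(55)
plan(W(-.15,.12,.16),Rzy(np.sin(t)*bx-np.cos(t)*bz,-by),8)
```

```text
[-0.4, 6.9, 0.7, 1.0, -1.3, 11.2]
[-0.4, 6.9, 0.7, -0.3, -1.3, 11.2]
[-0.4, 6.9, 0.7, -1.7, -1.4, 11.1]
[-0.4, 6.9, 0.7, -3.0, -1.4, 10.8]
[-0.4, 6.9, 0.7, -4.3, -1.4, 10.4]
[-0.4, 6.9, 0.7, -5.5, -1.4, 9.8]
[-0.4, 6.9, 0.7, -6.7, -1.4, 9.0]
[-0.4, 6.9, 0.7, -7.7, -1.4, 8.1]
```

Request:
{"fn": "drive_tool", "kwargs": {
  "targets": [-0.4,7,0.7,1,-1.3,11,0,-0.4,7,0.7,0,-1.3,11,0,-0.4,7,0.7,-2,-1.3,11,0,-0.4,7,0.7,-3,-1.4,11,0,-0.4,7,0.7,-4,-1.4,10,0,-0.4,7,0.7,-5.5,-1.4,10,0,-0.4,7,0.7,-6.5,-1.4,9,0,-0.4,6.5,0.7,-7.5,-1.4,8,0]
}}

```text
clock: 2.98
position: [0.3409, -0.0989, 0.1598]
ee_rot: [-0.255, 0.738, 0.487, 0.391]
contact_force: [-0.4, 0.1, 0.1]
width: -0.0
```

Run:
```python
from pl import *
show()
for n in("top","scene"): cv2.imwrite(f"pics/{n}1.png",get_image(n)[:,:,::-1])
```

```text
t 2.975 p [ 0.3409 -0.0989  0.1598] bed [-0.1489  0.1207  0.1598] q [-1.1984  0.3411  2.1174  0.6229  1.5025 -1.1149]
x [0.219  0.5202 0.8255] y [ 0.9185 -0.3953  0.0054] z [ 0.3291  0.7571 -0.5644] F [-0.4357  0.0773  0.0797] w -1.5000025611434423e-05
```

View pics/top1.png

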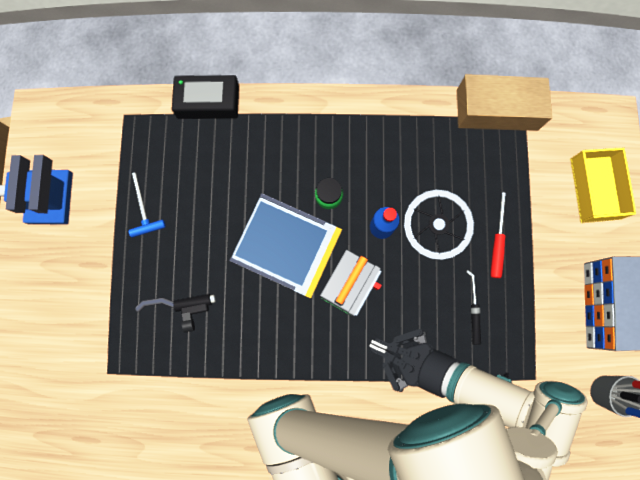

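View pics/scene1.png

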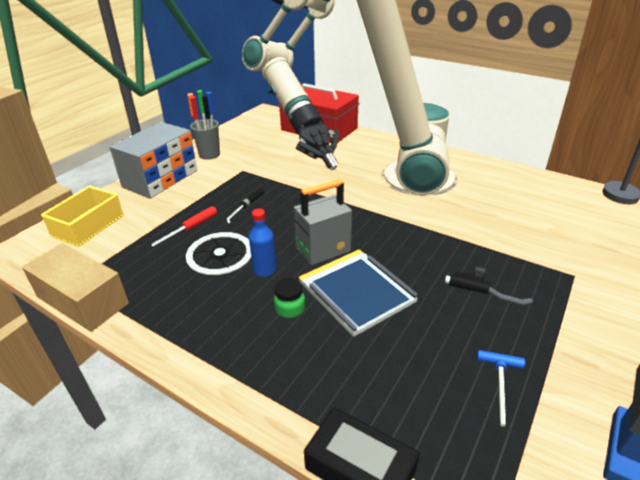

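Run:
```python
from pl import *
t=np.radians(55);R=Rzy(np.sin(t)*bx-np.cos(t)*bz,-by)
plan(W(-.14,.12,.023),R,4)
print()
plan(W(-.072,.115,.023),R,3,W(-.14,.12,.023),R)
```

```text
[-0.0, -0.2, 0.0, -26.7, 0.4, 20.9]
[-0.0, -0.2, 0.0, -26.6, 0.4, 21.0]
[-0.0, -0.2, 0.0, -26.6, 0.4, 21.1]
[-0.0, -0.2, 0.0, -26.5, 0.4, 21.2]

[0.0, 0.0, 0.0, 13.0, 1.7, 18.6]
[0.0, 0.0, 0.0, 13.0, 1.7, 18.6]
[0.0, 0.0, 0.0, 13.0, 1.7, 18.6]
```

Request:
{"fn": "drive_tool", "kwargs": {
  "targets": [0,-0.2,0,-26.5,0.4,21,0,0,-0.2,0,-26.5,0.4,21,0,0,-0.2,0,-26.5,0.4,21,0,0,-0.2,0,-26.5,0.4,21,0,0,0,0,13,1.7,18.6,0,0,0,0,13,1.7,18.6,0,0,0,0,13,1.7,18.6,0,0,0,0,0,0,0,0]
}}

```text
clock: 4.08
position: [0.3775, -0.0285, 0.0258]
ee_rot: [-0.252, 0.74, 0.491, 0.384]
contact_force: [0.4, -0.3, 0.5]
width: 0.0001
```

Run:
```python
from pl import *
show()
im=get_image("top");crop("t",im,270,200,450,335,4.4,"pics/tc2.png")
im=get_image("scene");crop("t",im,240,120,430,270,4,"pics/sc2.png")
```

```text
t 4.075 p [ 0.3775 -0.0285  0.0258] bed [-0.0697  0.1152  0.0258] q [-1.034   0.5902  2.3101  0.8293  1.1075 -1.3591]
x [0.2224 0.5339 0.8158] y [ 0.9204 -0.3909  0.0049] z [ 0.3215  0.7498 -0.5783] F [ 0.4248 -0.3097  0.5065] w 9.669801478668861e-05
```

View pics/tc2.png

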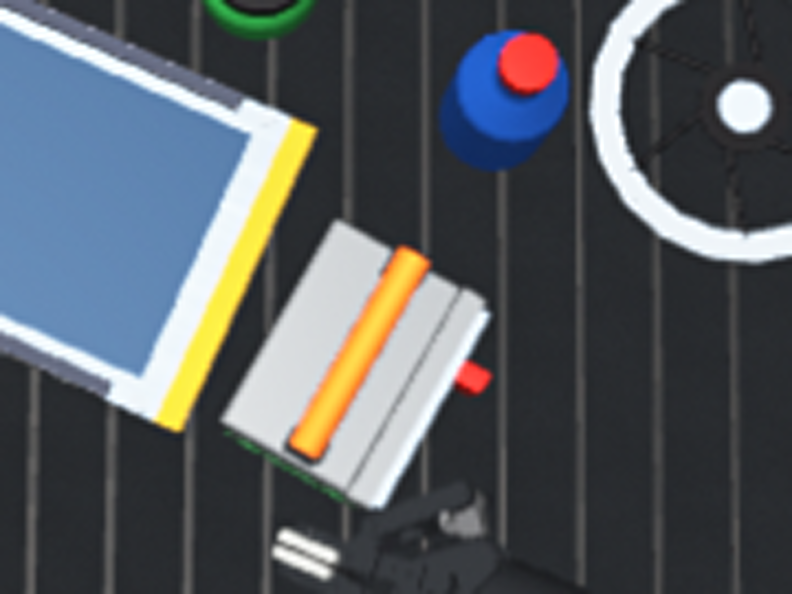

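View pics/sc2.png

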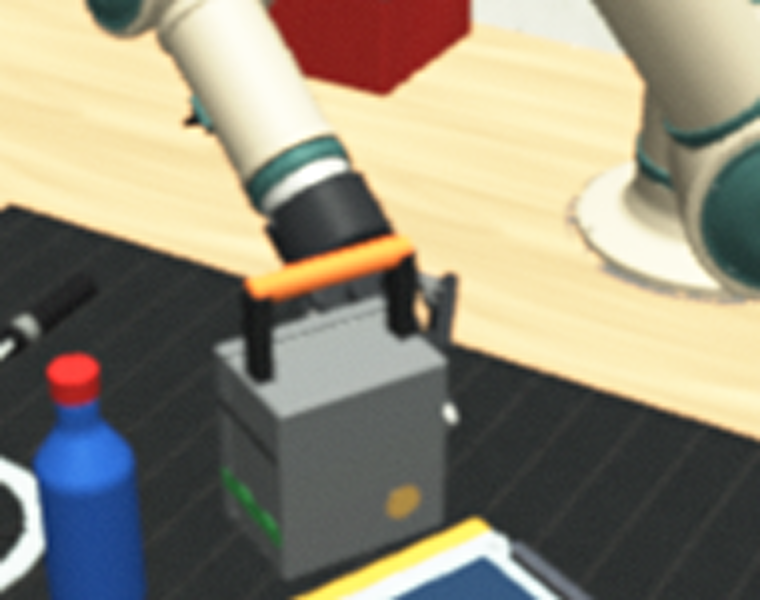

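Request:
{"fn": "drive_tool", "kwargs": {
  "targets": [0,0,0,-2,6,1.5,0,0,0,0,0,6,0,0,0,0,0,0,6,0,0,0,0,0,0,6,0,0]
}}

```text
clock: 4.68
position: [0.3984, -0.0381, 0.0229]
ee_rot: [-0.253, 0.741, 0.49, 0.384]
contact_force: [-4.1, -0.2, 0.1]
width: 0.0002
```

Run:
```python
from pl import *
show()
im=get_image("top");crop("t",im,270,200,450,335,4.4,"pics/tc3.png")
```

```text
t 4.675 p [ 0.3984 -0.0381  0.0229] bed [-0.0702  0.0922  0.0229] q [-1.0028  0.6048  2.2617  0.8441  1.1263 -1.3218]
x [0.2247 0.5312 0.8169] y [ 0.92   -0.3919  0.0018] z [ 0.3211  0.7511 -0.5768] F [-4.0903 -0.1672  0.1166] w 0.0002094606431273267
```

View pics/tc3.png

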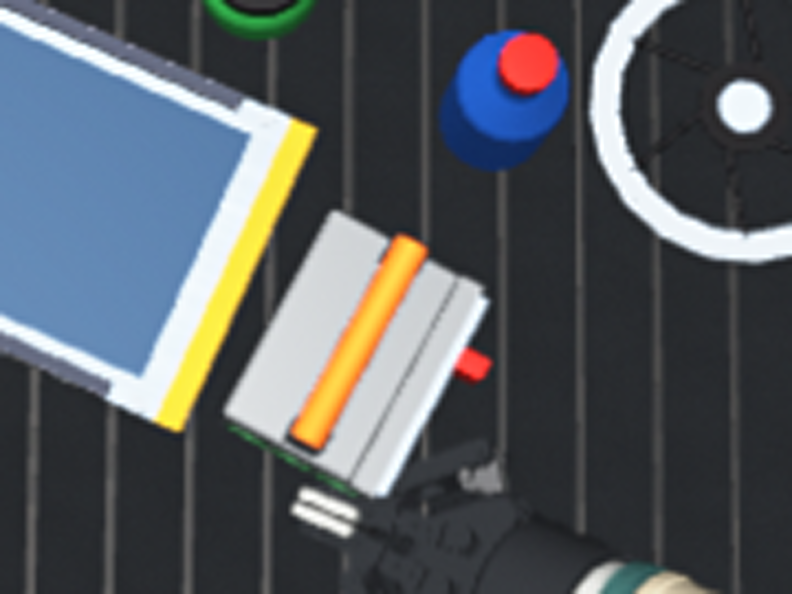

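```bash
cat >> pl.py <<'E'
def hpose(im,z=.18,save=None):
    h=cv2.cvtColor(im,cv2.COLOR_RGB2HSV);m=cv2.inRange(h,(8,130,130),(19,255,255));m[:200]=0;m[340:]=0;m[:,:220]=0;m[:,420:]=0
    # drop yellow
    n,l,st,ce=cv2.connectedComponentsWithStats(m);k=1+np.argmax(st[1:,4]);m=(l==k).astype(np.uint8)
    (c,sz,an)=cv2.minAreaRect(cv2.findNonZero(m));B=cv2.boxPoints((c,sz,an));e=[B[1]-B[0],B[2]-B[1]];d=max(e,key=np.linalg.norm)/2
    P=onz("top",[np.array(c)-d,np.array(c)+d],z);D=P[0]-P[1];D=D*np.sign(D@by);C=P.mean(0)
    print("handle bed",bed(C),"yaw rel deg",np.degrees(np.arctan2(-(D@bx),D@by)),"len",np.linalg.norm(D))
E
python3 - <<'E'
from pl import *
hpose(cv2.imread("pics/top0.png")[:,:,::-1]);hpose(cv2.imread("pics/top1.png")[:,:,::-1]);hpose(get_image("top"))
E
```

```text
handle bed [-0.0623  0.0251  0.18  ] yaw rel deg -5.782011266352568 len 0.10231321901587802
handle bed [-0.0623  0.0251  0.18  ] yaw rel deg -5.782011266352568 len 0.10231321901587802
handle bed [-0.0603  0.0195  0.18  ] yaw rel deg -4.2178110384733 len 0.10184822511352871
```

Request:
{"fn": "drive_tool", "kwargs": {
  "targets": [0,0,0,0,5,0,0,0,0,0,0,5,0,0,0,0,0,0,5,0,0,0,0,0,0,4,0,0,0,0,0,0,0,0,0]
}}

```text
clock: 5.4
position: [0.4176, -0.0464, 0.0233]
ee_rot: [-0.252, 0.741, 0.489, 0.385]
contact_force: [-0.4, 0.2, -0.5]
width: 0.0001
```

Run:
```python
from pl import *
show()
im=get_image("top");crop("t",im,270,200,450,335,4.4,"pics/tc4.png");hpose(im)
im=get_image("scene");crop("t",im,240,120,430,270,4,"pics/sc4.png")
```

```text
t 5.4 p [ 0.4176 -0.0464  0.0233] bed [-0.0702  0.0713  0.0233] q [-0.9777  0.6104  2.2202  0.8579  1.1437 -1.2887]
x [0.2245 0.531  0.8171] y [ 0.9187 -0.395   0.0042] z [ 0.325   0.7497 -0.5765] F [-0.4048  0.1928 -0.5229] w 5.145654274774479e-05
handle bed [-0.0541  0.0039  0.18  ] yaw rel deg 2.1416353533606634 len 0.1013561207626544
```

View pics/tc4.png

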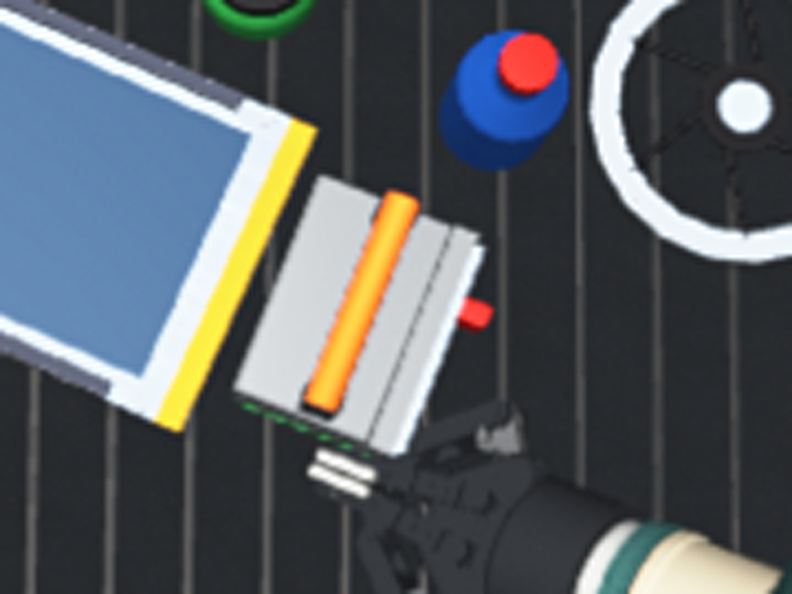

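View pics/sc4.png

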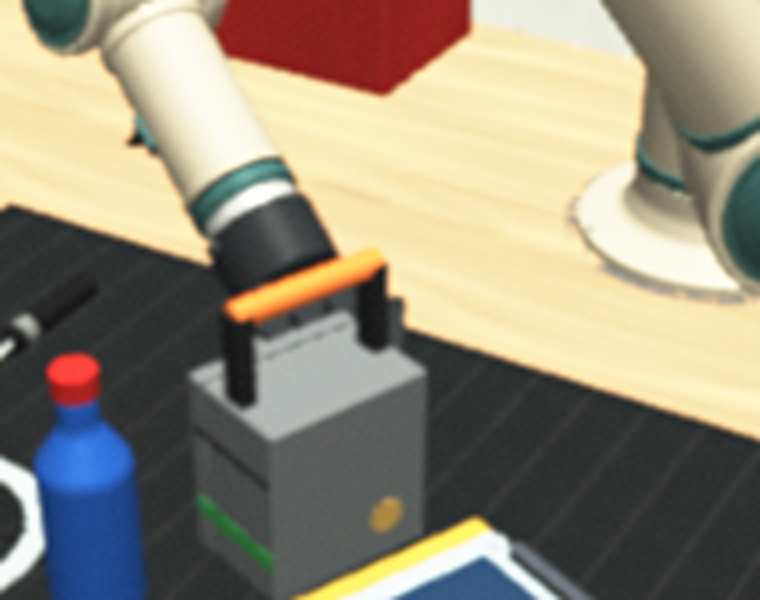

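Run:
```python
from pl import *
t=np.radians(55);R=Rzy(np.sin(t)*bx-np.cos(t)*bz,-by)
p=W(-.07,.09,.024);plan(p,R,1)
print();plan(W(-.15,.09,.024),R,2,p,R)
print();plan(W(-.15,.004,.016),R,4,W(-.15,.09,.024),R)
print();plan(W(-.11,.004,.016),R,2,W(-.15,.004,.016),R)
```

```text
[-0.0, 0.2, 0.3, 0.6, -18.6, -0.3]

[0.0, 0.0, 0.0, -22.9, 0.0, -32.8]
[0.0, 0.0, 0.0, -22.9, 0.0, -32.8]

[0.0, 0.0, 0.0, -1.6, 21.5, 1.1]
[0.0, 0.0, 0.0, -1.6, 21.5, 1.1]
[0.0, 0.0, 0.0, -1.6, 21.5, 1.1]
[0.0, 0.0, 0.0, -1.6, 21.5, 1.1]

[0.0, 0.0, 0.0, 11.5, 0.0, 16.4]
[0.0, 0.0, 0.0, 11.5, 0.0, 16.4]
```

Request:
{"fn": "drive_tool", "kwargs": {
  "targets": [0,0.2,0.3,0.5,-18.5,0,0,0,0,0,-23,0,-33,0,0,0,0,-23,0,-33,0,0,0,0,-1.5,21.5,1,0.5,0,0,0,-1.5,21.5,1,1,0,0,0,-1.5,21.5,1,1,0,0,0,-1.5,21.5,1,1,0,0,0,0,0,0,1,0,0,0,0,0,0,1]
}}

```text
clock: 6.62
position: [0.4462, -0.1459, 0.0167]
ee_rot: [-0.254, 0.741, 0.487, 0.386]
contact_force: [0.2, 0.7, 0.9]
width: 0.0854
```

Run:
```python
from pl import *
show()
im=get_image("top");crop("t",im,270,200,450,335,4.4,"pics/tc5.png");hpose(im)
t=np.radians(55);R=Rzy(np.sin(t)*bx-np.cos(t)*bz,-by)
plan(W(-.11,.004,.016),R,3)
```

```text
t 6.625 p [ 0.4462 -0.1459  0.0167] bed [-0.15    0.0055  0.0167] q [-1.0385  0.6741  2.0007  0.7639  1.2725 -1.1789]
x [0.2286 0.5255 0.8195] y [ 0.918  -0.3965 -0.0018] z [ 0.3239  0.7527 -0.5731] F [0.2268 0.7351 0.8938] w 0.08537982272110865
handle bed [-0.0541  0.0039  0.18  ] yaw rel deg 2.1416353533606634 len 0.1013561207626544
[-0.1, -0.0, -0.0, 7.5, 0.6, 11.1]
[-0.1, -0.0, -0.0, 7.5, 0.5, 11.1]
[-0.1, -0.0, -0.0, 7.5, 0.5, 11.1]
```

View pics/tc5.png

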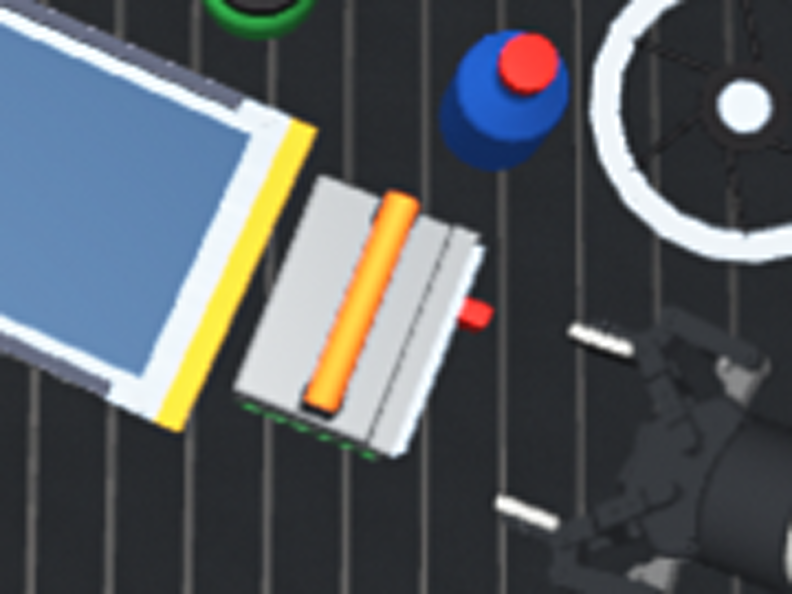

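Request:
{"fn": "drive_tool", "kwargs": {
  "targets": [-0.1,0,0,7.5,0.5,11,1,0,0,0,7.5,0.5,11,1,0,0,0,7.5,0.5,11,1,0,0,0,3,0,4,1,0,0,0,3,0,4,1,0,0,0,3,0,4,1]
}}

```text
clock: 7.42
position: [0.4703, -0.0967, 0.0163]
ee_rot: [-0.253, 0.742, 0.487, 0.386]
contact_force: [-1.3, 0.3, -0.4]
width: 0.0855
```

Run:
```python
from pl import *
show()
im=get_image("top");crop("t",im,270,200,450,335,4.4,"pics/tc6.png");hpose(im)
```

```text
t 7.425 p [ 0.4703 -0.0967  0.0163] bed [-0.0953  0.003   0.0163] q [-0.9481  0.6609  2.0539  0.8481  1.2145 -1.1822]
x [0.2284 0.5268 0.8188] y [ 0.9173 -0.3981  0.0003] z [ 0.3261  0.751  -0.5741] F [-1.2821  0.3268 -0.3661] w 0.08554026303256215
handle bed [-0.0541  0.0039  0.18  ] yaw rel deg 2.1416353533606634 len 0.1013561207626544
```

View pics/tc6.png

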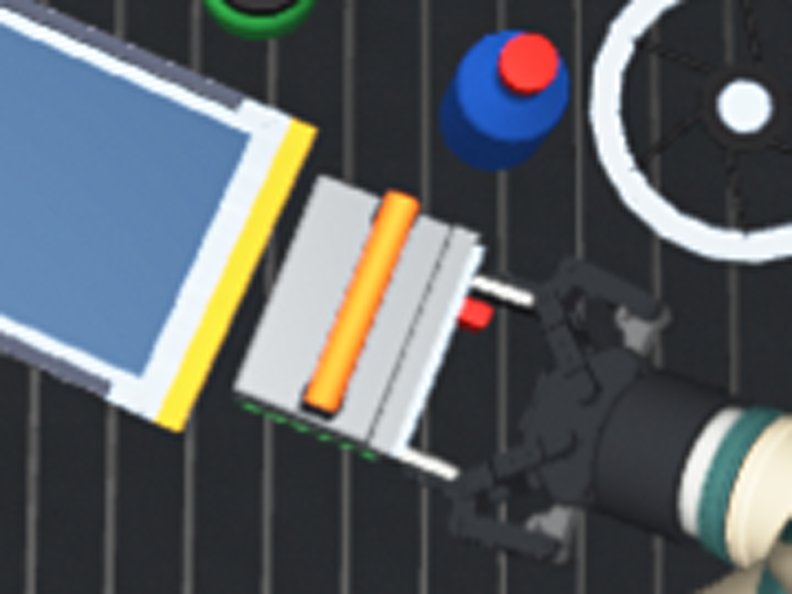

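Request:
{"fn": "drive_tool", "kwargs": {
  "targets": [0,0,0,2.3,0,3.3,1,0,0,0,2.3,0,3.3,1,0,0,0,2.3,0,3.3,1,0,0,0,2.3,0,3.3,1]
}}

```text
clock: 7.98
position: [0.4766, -0.0828, 0.0161]
ee_rot: [-0.252, 0.742, 0.487, 0.386]
contact_force: [-4.4, -5.8, 2.9]
width: 0.0856
```

Run:
```python
from pl import *
show()
im=get_image("top");crop("t",im,270,200,450,335,4.4,"pics/tc7.png");hpose(im)
```

```text
t 7.975 p [ 0.4766 -0.0828  0.0161] bed [-0.08    0.0027  0.0161] q [-0.9214  0.6573  2.0676  0.8729  1.1982 -1.1831]
x [0.2286 0.5277 0.8181] y [ 0.9172 -0.3985  0.0008] z [ 0.3265  0.7501 -0.5751] F [-4.37   -5.7624  2.8634] w 0.08562205197413864
handle bed [-0.0473  0.0019  0.18  ] yaw rel deg 0.1575775983182637 len 0.101422448837443
```

Request:
{"fn": "drive_tool", "kwargs": {
  "targets": [0,0,0,1.7,0,2.5,1,0,0,0,1.2,0,1.6,1,0,0,0,0,0,0,1]
}}

```text
clock: 8.4
position: [0.4789, -0.0783, 0.0162]
ee_rot: [-0.252, 0.742, 0.487, 0.386]
contact_force: [-1.4, -4.7, 1.3]
width: 0.0856
```

Run:
```python
from pl import *
show()
im=get_image("top");crop("t",im,270,200,450,335,4.4,"pics/tc8.png");hpose(im)
```

```text
t 8.4 p [ 0.4789 -0.0783  0.0162] bed [-0.0749  0.0024  0.0162] q [-0.9125  0.6565  2.0717  0.8819  1.1933 -1.1833]
x [0.2287 0.5275 0.8182] y [ 0.9169 -0.3992  0.001 ] z [ 0.3271  0.75   -0.5749] F [-1.3964 -4.6747  1.2519] w 0.08560903107897554
handle bed [-0.0421  0.0016  0.18  ] yaw rel deg 0.0677772774682722 len 0.10164423964189026
```

View pics/tc8.png

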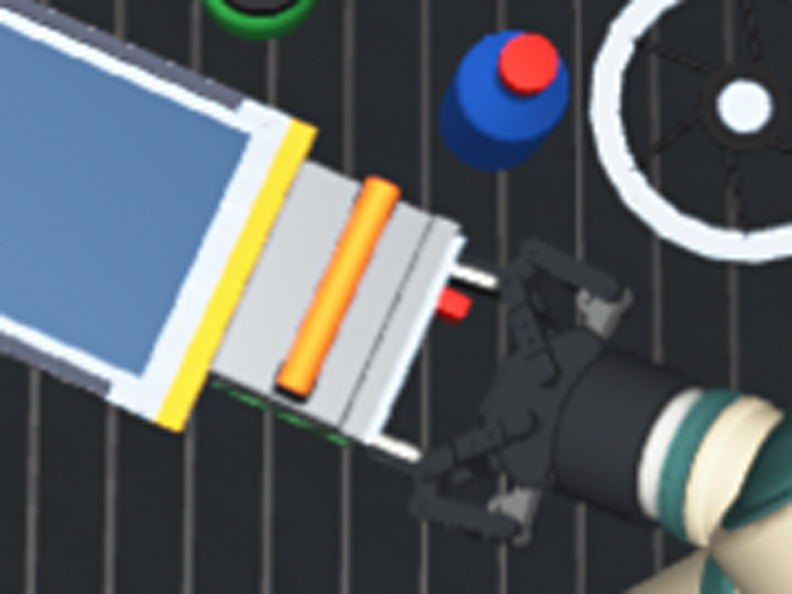

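Request:
{"fn": "drive_tool", "kwargs": {
  "targets": [0,0,0,1.2,0,1.6,1,0,0,0,0.6,0,0.8,1]
}}

```text
clock: 8.7
position: [0.48, -0.0755, 0.0162]
ee_rot: [-0.252, 0.742, 0.487, 0.386]
contact_force: [-2.4, -5.2, 1.8]
width: 0.0854
```

Run:
```python
from pl import *
show()
im=get_image("top");hpose(im)
```

```text
t 8.7 p [ 0.48   -0.0755  0.0162] bed [-0.072   0.0025  0.0162] q [-0.9072  0.6559  2.0742  0.8864  1.1905 -1.1833]
x [0.2287 0.5276 0.8181] y [ 0.917  -0.399   0.0009] z [ 0.3269  0.75   -0.575 ] F [-2.4115 -5.1657  1.8395] w 0.08535157938997599
handle bed [-0.0391  0.0018  0.18  ] yaw rel deg -0.39082012535973465 len 0.10207759226258659
```

Request:
{"fn": "drive_tool", "kwargs": {
  "targets": [0,0,0,0.9,0,1.2,1,0,0,0,0.6,0,0.8,1,0,0,0,0.6,0,0.8,1]
}}

```text
clock: 9.12
position: [0.4805, -0.0748, 0.0159]
ee_rot: [-0.251, 0.742, 0.488, 0.384]
contact_force: [-17.8, -23.0, 12.4]
width: 0.0857
```

Run:
```python
from pl import *
show()
im=get_image("top");hpose(im)
```

```text
t 9.125 p [ 0.4805 -0.0748  0.0159] bed [-0.0711  0.0024  0.0159] q [-0.904   0.6537  2.0748  0.8868  1.1866 -1.1829]
x [0.2279 0.5317 0.8157] y [ 0.9175 -0.3976  0.0028] z [ 0.3258  0.7478 -0.5784] F [-17.7529 -22.9799  12.3628] w 0.08566391957711886
handle bed [-0.0387  0.0018  0.18  ] yaw rel deg 0.21315605415486943 len 0.10204275347578949
```

Run:
```python
from pl import *
_,R,_=cur()
p=W(-.15,.002,.04);plan(p,R,2)
R2=Rzy(-bz,bx)
p2=W(-.13,.002,.17);print();plan(p2,R,3,p,R)
print(np.degrees((R.inv()*R2).magnitude()))
p3=W(-.039,.002,.28);plan(p3,R2,12,p2,R)
```

```text
[0.0, 0.0, 0.0, -12.9, 0.2, -39.1]
[0.0, 0.0, 0.0, -12.9, 0.2, -39.1]

[0.0, 0.0, 0.0, 39.2, 0.1, -19.6]
[0.0, 0.0, 0.0, 39.2, 0.1, -19.6]
[0.0, 0.0, 0.0, 39.2, 0.1, -19.6]
102.03385233691533
[3.6, -3.5, -6.9, 11.9, 0.0, 0.9]
[3.6, -3.5, -6.9, 11.8, 1.5, 0.1]
[3.6, -3.5, -6.9, 11.5, 2.9, -0.8]
[3.6, -3.5, -6.9, 11.0, 4.1, -1.7]
[3.6, -3.5, -6.9, 10.3, 5.3, -2.6]
[3.6, -3.5, -6.9, 9.4, 6.3, -3.6]
[3.6, -3.5, -6.9, 8.4, 7.1, -4.6]
[3.6, -3.5, -6.9, 7.2, 7.7, -5.5]
[3.6, -3.5, -6.9, 5.9, 8.1, -6.4]
[3.6, -3.5, -6.9, 4.5, 8.3, -7.2]
[3.6, -3.5, -6.9, 3.0, 8.3, -8.0]
[3.6, -3.5, -6.9, 1.5, 8.0, -8.6]
```

Request:
{"fn": "drive_tool", "kwargs": {
  "targets": [0,0,0,-13,0,-39,1,0,0,0,-13,0,-39,1,0,0,0,39,0,-19.5,1,0,0,0,39,0,-19.5,1,0,0,0,39,0,-19.5,1,0,0,0,0,0,0,1]
}}

```text
clock: 9.93
position: [0.4577, -0.1254, 0.1717]
ee_rot: [-0.252, 0.741, 0.488, 0.386]
contact_force: [0.4, -0.1, -0.6]
width: 0.0852
```

Request:
{"fn": "drive_tool", "kwargs": {
  "targets": [3.6,-3.5,-6.9,12,0,1,1,3.6,-3.5,-6.9,12,1.5,0,1,3.6,-3.5,-6.9,11.5,3,-1,1,3.6,-3.5,-6.9,11,4,-1.5,1,3.6,-3.5,-6.9,10.5,5.5,-2.5,1,3.6,-3.5,-6.9,9.5,6.5,-3.5,1,3.6,-3.5,-6.9,8.5,7,-4.5,1,3.6,-3.5,-6.9,7,7.5,-5.5,1,3.6,-3.5,-6.9,6,8,-6.5,1,3.6,-3.5,-6.9,4.5,8.5,-7,1,3.6,-3.5,-6.9,3,8.5,-8,1,3.6,-3.5,-6.9,1.5,8,-8.5,1]
}}

```text
clock: 11.42
position: [0.4928, -0.0421, 0.2786]
ee_rot: [-0.005, 0.196, 0.981, 0.003]
contact_force: [0.4, 1.1, -0.2]
width: 0.0851
```

Run:
```python
from pl import *
show()
im=get_image("scene");crop("s",im,200,80,440,260,3.3,"pics/sc9.png")
im=get_image("top");crop("s",im,230,180,450,345,3.6,"pics/tc9.png")
plan(W(-.039,.002,.162),Rzy(-bz,bx),5)
```

```text
t 11.425 p [ 0.4928 -0.0421  0.2786] bed [-0.0362  0.0041  0.2786] q [-0.2305  0.1345  1.5743  0.0062  1.4432 -1.4081]
x [-0.9233  0.3839  0.0113] y [0.384  0.9233 0.0044] z [-0.0087  0.0083 -0.9999] F [ 0.3923  1.0866 -0.164 ] w 0.08509799198932919
[0.1, -0.1, 0.2, -0.8, -1.0, 23.5]
[0.1, -0.1, 0.2, -0.8, -1.0, 23.6]
[0.1, -0.1, 0.2, -0.7, -1.0, 23.6]
[0.1, -0.1, 0.2, -0.7, -0.9, 23.6]
[0.1, -0.1, 0.2, -0.6, -0.9, 23.6]
```

View pics/sc9.png

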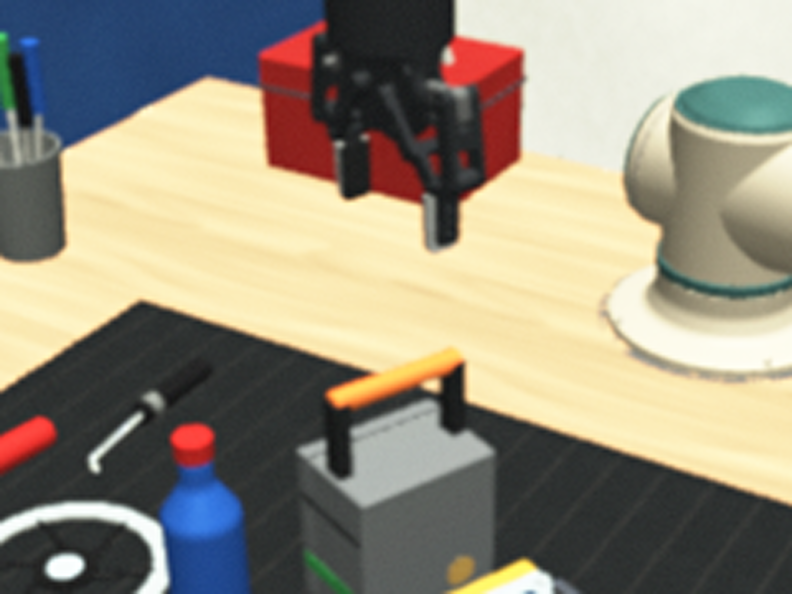

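View pics/tc9.png

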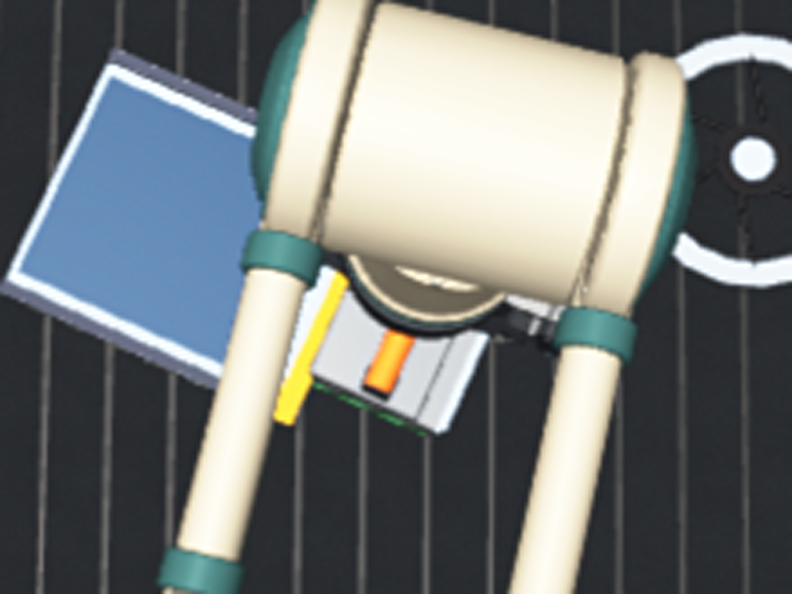

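Request:
{"fn": "drive_tool", "kwargs": {
  "targets": [0.1,-0.1,0.2,-0.8,-1,23.5,1,0.1,-0.1,0.2,-0.8,-1,23.5,1,0.1,-0.1,0.2,-0.7,-1,23.5,1,0.1,-0.1,0.2,-0.7,-0.9,23.5,1,0.1,-0.1,0.2,-0.6,-0.9,23.5,0.7,0,0,0,0,0,0,0.5,0,0,0,0,0,0,0.4]
}}

```text
clock: 12.4
position: [0.4945, -0.0484, 0.1624]
ee_rot: [-0.001, 0.207, 0.978, -0.001]
contact_force: [-0.7, 0.8, 0.3]
width: 0.0349
```

Run:
```python
from pl import *
show()
im=get_image("scene");crop("s",im,250,130,400,245,5,"pics/sc10.png")
im=get_image("top");crop("s",im,270,210,420,325,5,"pics/tc10.png")
```

```text
t 12.4 p [ 0.4945 -0.0484  0.1624] bed [-0.0413 -0.      0.1624] q [-0.2366  0.2112  1.776  -0.0017  1.156  -1.3889]
x [-0.914   0.4057  0.0013] y [ 0.4057  0.914  -0.0018] z [-0.0019 -0.0012 -1.    ] F [-0.6853  0.7779  0.3445] w 0.03485351187539705
```

View pics/sc10.png

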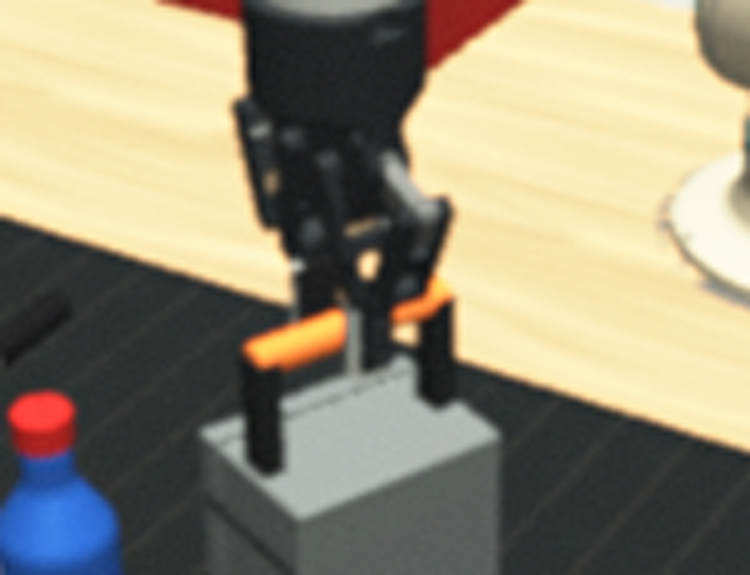

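View pics/tc10.png

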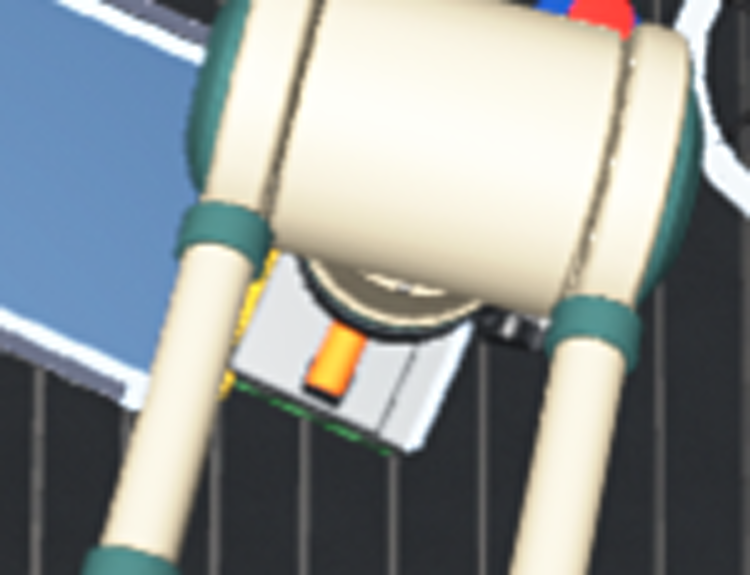

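```bash
cat >> pl.py <<'E'
def arc(phi,sfun,k=.5,a0=0.,ov=.019):
    f=np.radians(phi);s=sfun(phi);a=-.04*np.cos(f)+(.175-s)*np.sin(f)+a0;h=.012+.04*np.sin(f)+(.175-s)*np.cos(f)
    al=k*f;tz=-np.sin(al)*bx-np.cos(al)*bz;R=Rzy(tz,np.cos(al)*bx-np.sin(al)*bz)
    return W(a,.001,h+.003)+ov*tz,R
def sdef(phi): return min(.012/np.cos(np.radians(min(phi,89))),.019)
def rows(phis,p,R,**kw):
    for f in phis:
        p1,R1=arc(f,sdef,**kw);d=R.inv().apply(p1-p)*1000;w=np.degrees((R.inv()*R1).as_rotvec())
        print(f,np.round(np.r_[w,d],1).tolist(),"bed",np.round(bed(p1),4));p,R=p1,R1
E
python3 - <<'E'
from pl import *
p,R,_=cur()
rows([0,3,6,9,12,15,18,21,24,27,30,33],p,R)
E
```

```text
0 [-0.1, 0.0, -0.4, 1.5, 1.1, 4.2] bed [-0.04   0.001  0.159]
3 [1.5, 0.0, 0.0, 0.0, 8.1, -1.9] bed [-0.0319  0.001   0.1609]
6 [1.5, 0.0, 0.0, 0.0, 8.1, -1.6] bed [-0.0237  0.001   0.1622]
9 [1.5, -0.0, 0.0, -0.0, 8.2, -1.3] bed [-0.0155  0.001   0.1632]
12 [1.5, 0.0, 0.0, -0.0, 8.2, -1.1] bed [-0.0073  0.001   0.1636]
15 [1.5, 0.0, 0.0, 0.0, 8.2, -0.8] bed [0.001  0.001  0.1636]
18 [1.5, 0.0, -0.0, -0.0, 8.2, -0.6] bed [0.0092 0.001  0.163 ]
21 [1.5, -0.0, -0.0, -0.0, 8.2, -0.3] bed [0.0173 0.001  0.162 ]
24 [1.5, -0.0, 0.0, 0.0, 8.2, -0.0] bed [0.0253 0.001  0.1606]
27 [1.5, 0.0, 0.0, -0.0, 8.1, 0.3] bed [0.0333 0.001  0.1586]
30 [1.5, 0.0, 0.0, -0.0, 8.1, 0.5] bed [0.041  0.001  0.1562]
33 [1.5, -0.0, -0.0, 0.0, 8.0, 0.8] bed [0.0486 0.001  0.1533]
```

Request:
{"fn": "drive_tool", "kwargs": {
  "targets": [0,0,0,0,0,0,0.3,0,0,0,0,0,0,0.27,0,0,0,0,0,0,0.27],
  "grip_force": 20
}}

```text
clock: 12.88
position: [0.4945, -0.0479, 0.1628]
ee_rot: [-0.0, 0.207, 0.978, -0.001]
contact_force: [0.1, 1.4, 1.2]
width: 0.0233
```

Request:
{"fn": "drive_tool", "kwargs": {
  "targets": [0,0,-0.4,1.5,1,4,0.26,1.5,0,0,0,8,-2,0.26,1.5,0,0,0,8,-1.6,0.26,1.5,0,0,0,8.2,-1.3,0.26,1.5,0,0,0,8.2,-1.1,0.26,1.5,0,0,0,8.2,-0.8,0.26]
}}

```text
clock: 13.62
position: [0.5093, -0.0093, 0.1631]
ee_rot: [-0.014, 0.203, 0.977, -0.066]
contact_force: [-0.4, -0.8, 1.0]
width: 0.022
```

Run:
```python
from pl import *
show()
im=get_image("scene");crop("s",im,240,110,440,300,3,"pics/sc11.png")
```

```text
t 13.625 p [ 0.5093 -0.0093  0.1631] bed [0.0004 0.002  0.1631] q [-0.0639  0.2606  1.714  -0.1355  1.2167 -1.1756]
x [-0.9175  0.3976  0.0007] y [ 0.3939  0.9092 -0.1348] z [-0.0542 -0.1235 -0.9909] F [-0.4471 -0.81    1.0196] w 0.022041851499436754
```

View pics/sc11.png

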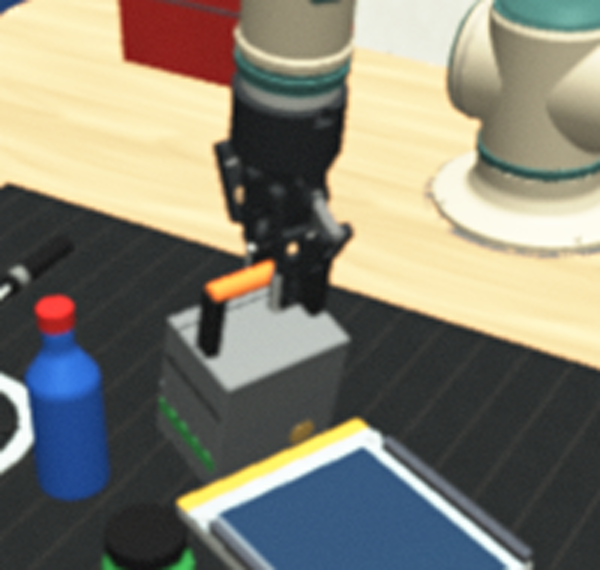

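Request:
{"fn": "drive_tool", "kwargs": {
  "targets": [1.5,0,0,0,8.2,-0.6,0.26,1.5,0,0,0,8.2,-0.3,0.26,1.5,0,0,0,8.2,0,0.26,1.5,0,0,0,8.1,0.3,0.26,1.5,0,0,0,8.1,0.5,0.26]
}}

```text
clock: 14.3
position: [0.5259, 0.0283, 0.1554]
ee_rot: [-0.027, 0.201, 0.971, -0.129]
contact_force: [-0.2, -0.7, 0.9]
width: 0.0223
```

Run:
```python
from pl import *
show()
im=get_image("scene");crop("s",im,240,110,440,300,3,"pics/sc12.png")
p,R=arc(30,sdef);
rows(np.arange(32,54.1,2),p,R)
```

```text
t 14.3 p [0.5259 0.0283 0.1554] bed [0.0415 0.0019 0.1554] q [ 0.0819  0.3394  1.6419 -0.2423  1.296  -0.9978]
x [-0.9174  0.3979  0.0005] y [ 0.3839  0.8854 -0.2621] z [-0.1048 -0.2403 -0.965 ] F [-0.2011 -0.7331  0.8924] w 0.022296857701439035
32.0 [1.0, -0.0, -0.0, -0.0, 5.4, 0.5] bed [0.0461 0.001  0.1543]
34.0 [1.0, -0.0, -0.0, 0.0, 5.3, 0.6] bed [0.051  0.001  0.1523]
36.0 [1.0, 0.0, 0.0, -0.0, 5.3, 0.7] bed [0.0559 0.001  0.15  ]
38.0 [1.0, 0.0, -0.0, -0.0, 5.3, 0.9] bed [0.0607 0.001  0.1476]
40.0 [1.0, -0.0, -0.0, 0.0, 5.2, 1.0] bed [0.0653 0.001  0.1449]
42.0 [1.0, 0.0, -0.0, -0.0, 5.2, 1.1] bed [0.0698 0.001  0.1421]
44.0 [1.0, -0.0, 0.0, 0.0, 5.1, 1.3] bed [0.0741 0.001  0.1391]
46.0 [1.0, -0.0, 0.0, -0.0, 5.1, 1.4] bed [0.0782 0.001  0.1358]
48.0 [1.0, 0.0, 0.0, -0.0, 5.0, 1.6] bed [0.0822 0.001  0.1325]
50.0 [1.0, 0.0, -0.0, 0.0, 4.9, 1.7] bed [0.086  0.001  0.1289]
52.0 [1.0, -0.0, -0.0, 0.0, 5.0, 1.4] bed [0.09   0.001  0.1255]
54.0 [1.0, -0.0, 0.0, 0.0, 5.2, 1.2] bed [0.0941 0.001  0.1221]
```

View pics/sc12.png

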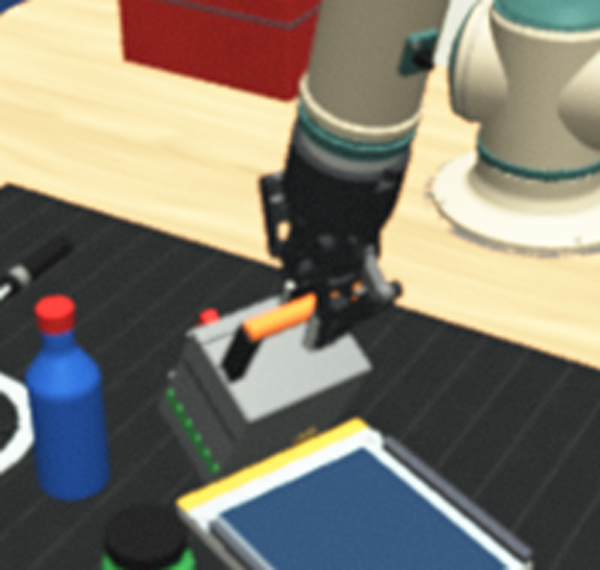

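Request:
{"fn": "drive_tool", "kwargs": {
  "targets": [1,0,0,0,5.3,0.5,0.24,1,0,0,0,5.3,0.6,0.24,1,0,0,0,5.3,0.7,0.24,1,0,0,0,5.3,0.9,0.24,1,0,0,0,5.2,1,0.24,1,0,0,0,5.2,1.1,0.24,1,0,0,0,5.1,1.3,0.24,1,0,0,0,5.1,1.4,0.24]
}}

```text
clock: 15.35
position: [0.5405, 0.0621, 0.135]
ee_rot: [-0.041, 0.199, 0.959, -0.197]
contact_force: [0.1, -0.7, -0.3]
width: 0.0207
```

Run:
```python
from pl import *
show()
im=get_image("scene");crop("s",im,240,110,440,300,3,"pics/sc13.png")
```

```text
t 15.35 p [0.5405 0.0621 0.135 ] bed [0.0783 0.0018 0.135 ] q [ 0.2025  0.4435  1.5714 -0.334   1.379  -0.8528]
x [-0.9174  0.3981  0.0004] y [ 0.3658  0.8434 -0.3935] z [-0.157  -0.3608 -0.9193] F [ 0.0929 -0.6873 -0.2824] w 0.020717930708327798
```

View pics/sc13.png

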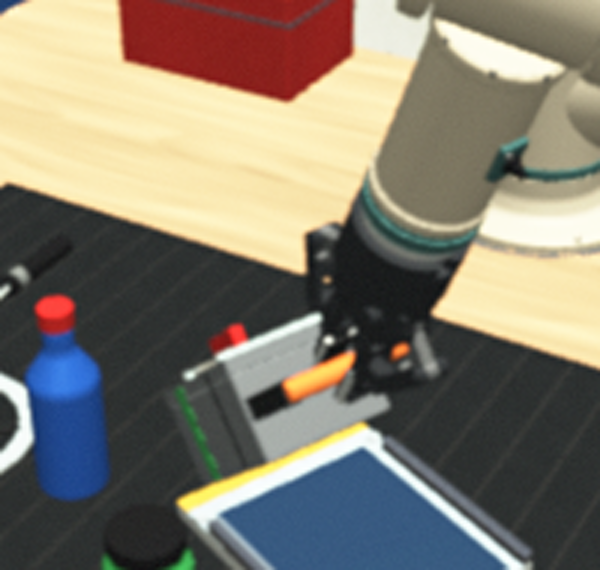

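Run:
```python
from pl import *
p,R=arc(46,sdef);
rows(np.arange(48,94.1,2),p,R)
```

```text
48.0 [1.0, 0.0, 0.0, -0.0, 5.0, 1.6] bed [0.0822 0.001  0.1325]
50.0 [1.0, 0.0, -0.0, 0.0, 4.9, 1.7] bed [0.086  0.001  0.1289]
52.0 [1.0, -0.0, -0.0, 0.0, 5.0, 1.4] bed [0.09   0.001  0.1255]
54.0 [1.0, -0.0, 0.0, 0.0, 5.2, 1.2] bed [0.0941 0.001  0.1221]
56.0 [1.0, 0.0, 0.0, -0.0, 5.1, 1.3] bed [0.098  0.001  0.1186]
58.0 [1.0, -0.0, -0.0, -0.0, 5.1, 1.4] bed [0.1019 0.001  0.115 ]
60.0 [1.0, 0.0, 0.0, -0.0, 5.1, 1.5] bed [0.1056 0.001  0.1112]
62.0 [1.0, 0.0, -0.0, -0.0, 5.1, 1.6] bed [0.1092 0.001  0.1073]
64.0 [1.0, -0.0, 0.0, 0.0, 5.0, 1.7] bed [0.1126 0.001  0.1032]
66.0 [1.0, 0.0, 0.0, -0.0, 5.0, 1.8] bed [0.1159 0.001  0.0991]
68.0 [1.0, -0.0, -0.0, -0.0, 5.0, 1.9] bed [0.119  0.001  0.0948]
70.0 [1.0, -0.0, -0.0, 0.0, 4.9, 2.0] bed [0.122  0.001  0.0904]
72.0 [1.0, 0.0, -0.0, -0.0, 4.9, 2.1] bed [0.1248 0.001  0.0859]
74.0 [1.0, 0.0, -0.0, 0.0, 4.9, 2.2] bed [0.1275 0.001  0.0813]
76.0 [1.0, 0.0, 0.0, -0.0, 4.8, 2.2] bed [0.13   0.001  0.0766]
78.0 [1.0, -0.0, 0.0, -0.0, 4.8, 2.3] bed [0.1323 0.001  0.0718]
80.0 [1.0, 0.0, 0.0, 0.0, 4.7, 2.4] bed [0.1345 0.001  0.0669]
82.0 [1.0, 0.0, 0.0, -0.0, 4.7, 2.5] bed [0.1364 0.001  0.062 ]
84.0 [1.0, 0.0, -0.0, 0.0, 4.6, 2.6] bed [0.1383 0.001  0.057 ]
86.0 [1.0, -0.0, 0.0, -0.0, 4.6, 2.7] bed [0.1399 0.001  0.0519]
88.0 [1.0, -0.0, -0.0, -0.0, 4.6, 2.8] bed [0.1413 0.001  0.0468]
90.0 [1.0, 0.0, 0.0, 0.0, 4.5, 2.9] bed [0.1426 0.001  0.0416]
92.0 [1.0, 0.0, -0.0, 0.0, 4.5, 2.9] bed [0.1436 0.001  0.0363]
94.0 [1.0, -0.0, 0.0, -0.0, 4.4, 3.0] bed [0.1445 0.001  0.0311]
```

Request:
{"fn": "drive_tool", "kwargs": {
  "targets": [1,0,0,0,5,1.6,0.24,1,0,0,0,5,1.6,0.24,1,0,0,0,5,1.4,0.24,1,0,0,0,5.2,1.2,0.24]
}}

```text
clock: 15.9
position: [0.5469, 0.0767, 0.1213]
ee_rot: [-0.048, 0.198, 0.952, -0.23]
contact_force: [-0.5, 0.3, -0.2]
width: 0.0206
```

Run:
```python
from pl import *
show()
im=get_image("scene");crop("s",im,240,110,440,300,3,"pics/sc14.png")
```

```text
t 15.9 p [0.5469 0.0767 0.1213] bed [0.0942 0.0019 0.1213] q [ 0.2516  0.5007  1.5373 -0.3729  1.4202 -0.7937]
x [-0.9173  0.3982  0.0005] y [ 0.354   0.8161 -0.4567] z [-0.1822 -0.4188 -0.8896] F [-0.4627  0.2584 -0.1933] w 0.020632239025973
```

View pics/sc14.png

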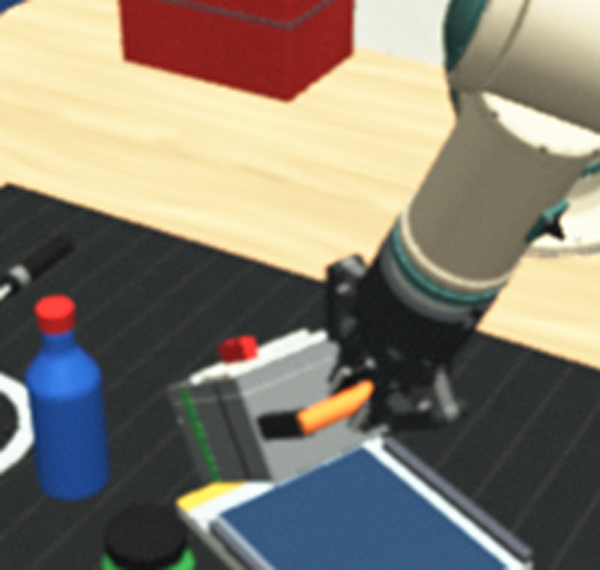

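Request:
{"fn": "drive_tool", "kwargs": {
  "targets": [1,0,0,0,5.1,1.3,0.24,1,0,0,0,5.1,1.4,0.24,1,0,0,0,5.1,1.5,0.24,1,0,0,0,5.1,1.6,0.24,1,0,0,0,5,1.7,0.24,1,0,0,0,5,1.8,0.24]
}}

```text
clock: 16.7
position: [0.5555, 0.0966, 0.0982]
ee_rot: [-0.058, 0.195, 0.938, -0.279]
contact_force: [0.7, 0.4, -1.7]
width: 0.0202
```

Run:
```python
from pl import *
show()
im=get_image("scene");crop("s",im,270,180,420,295,5,"pics/sc15.png")
im=get_image("top");crop("s",im,220,180,420,330,4,"pics/tc15.png")
```

```text
t 16.7 p [0.5555 0.0966 0.0982] bed [0.116  0.0019 0.0982] q [ 0.3145  0.5911  1.4841 -0.4239  1.4837 -0.719 ]
x [-0.9174  0.3981  0.0004] y [ 0.333   0.7679 -0.5472] z [-0.2181 -0.5019 -0.837 ] F [ 0.7275  0.3991 -1.7234] w 0.02022107974172493
```

View pics/sc15.png

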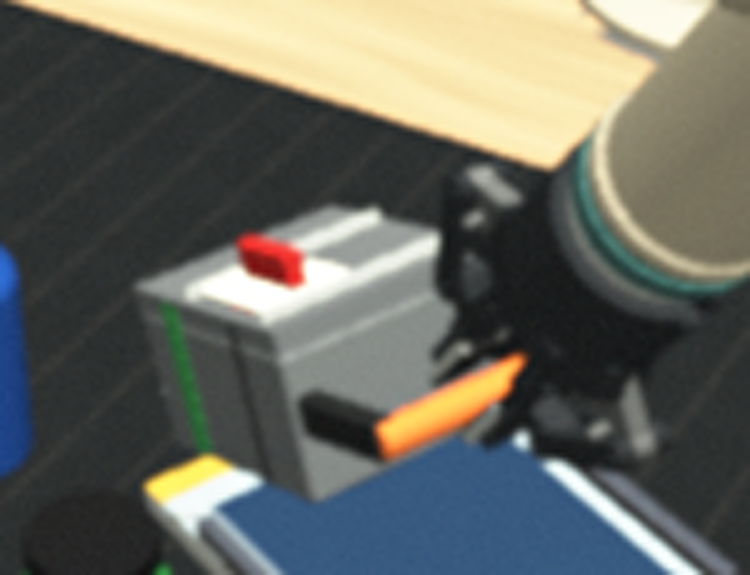

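View pics/tc15.png

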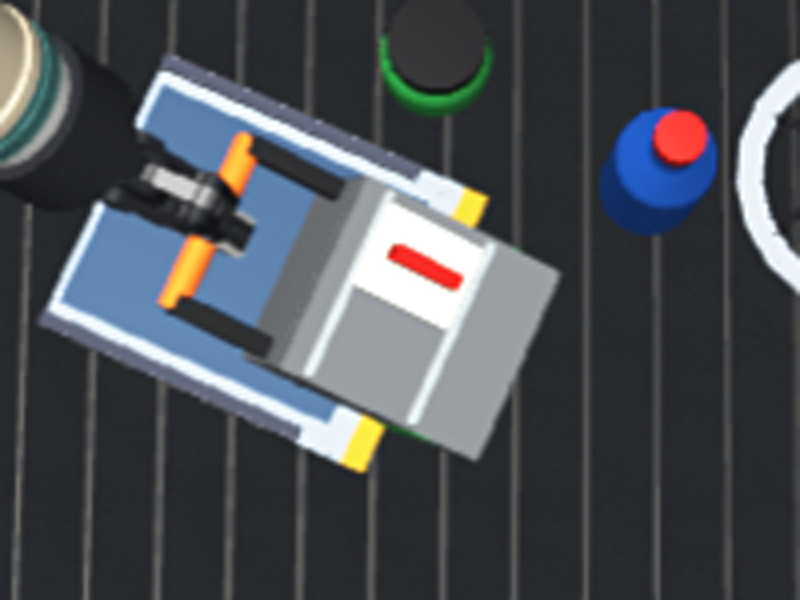

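Request:
{"fn": "drive_tool", "kwargs": {
  "targets": [1,0,0,0,5,1.9,0.24,1,0,0,0,4.9,2,0.24,1,0,0,0,4.9,2.1,0.24,1,0,0,0,4.9,2.2,0.24,1,0,0,0,4.8,2.2,0.24,1,0,0,0,4.8,2.3,0.24]
}}

```text
clock: 17.55
position: [0.562, 0.1116, 0.0708]
ee_rot: [-0.068, 0.191, 0.922, -0.328]
contact_force: [-0.0, 0.8, -1.4]
width: 0.0206
```

Run:
```python
from pl import *
show()
im=get_image("scene");crop("s",im,270,180,420,295,5,"pics/sc16.png")
im=get_image("top");crop("s",im,220,180,420,330,4,"pics/tc16.png")
```

```text
t 17.55 p [0.562  0.1116 0.0708] bed [0.1323 0.002  0.0708] q [ 0.3633  0.6845  1.4354 -0.4692  1.5426 -0.6577]
x [-0.9174  0.3981  0.0006] y [ 0.3082  0.7112 -0.6318] z [-0.2519 -0.5794 -0.7751] F [-0.0174  0.8308 -1.3889] w 0.020573468353381277
```

View pics/sc16.png

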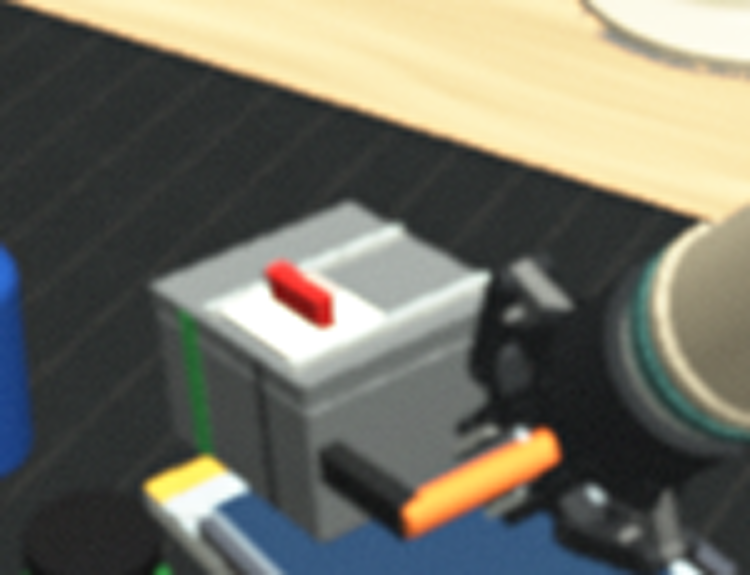

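View pics/tc16.png

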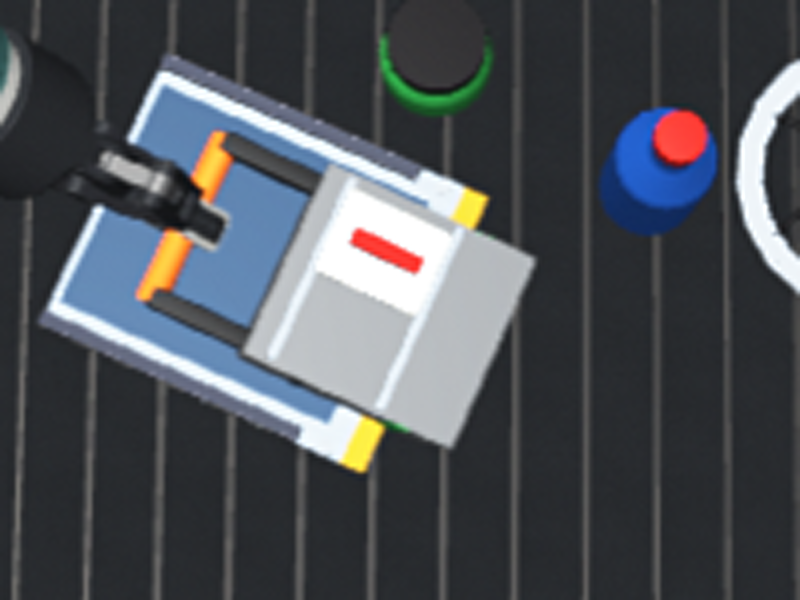

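Request:
{"fn": "drive_tool", "kwargs": {
  "targets": [0.75,0,0,0,3.6,1.8,0.24,0.75,0,0,0,3.5,1.8,0.24,0.75,0,0,0,3.5,1.9,0.24,0.75,0,0,0,3.5,2,0.24,0.75,0,0,0,3.5,2,0.24,0.75,0,0,0,3.4,2.1,0.24]
}}

```text
clock: 18.4
position: [0.5652, 0.119, 0.0485]
ee_rot: [-0.076, 0.189, 0.909, -0.364]
contact_force: [-0.7, 0.4, -0.6]
width: 0.0202
```

Run:
```python
from pl import *
show()
im=get_image("scene");crop("s",im,270,180,420,295,5,"pics/sc17.png")
im=get_image("top");crop("s",im,220,180,420,330,4,"pics/tc17.png")
```

```text
t 18.4 p [0.5652 0.119  0.0485] bed [0.1403 0.0019 0.0485] q [ 0.3916  0.7548  1.4027 -0.5013  1.5837 -0.6186]
x [-0.9174  0.3981  0.0004] y [ 0.2876  0.6635 -0.6907] z [-0.2752 -0.6335 -0.7231] F [-0.7472  0.3988 -0.6282] w 0.02016667531882302
```

View pics/sc17.png

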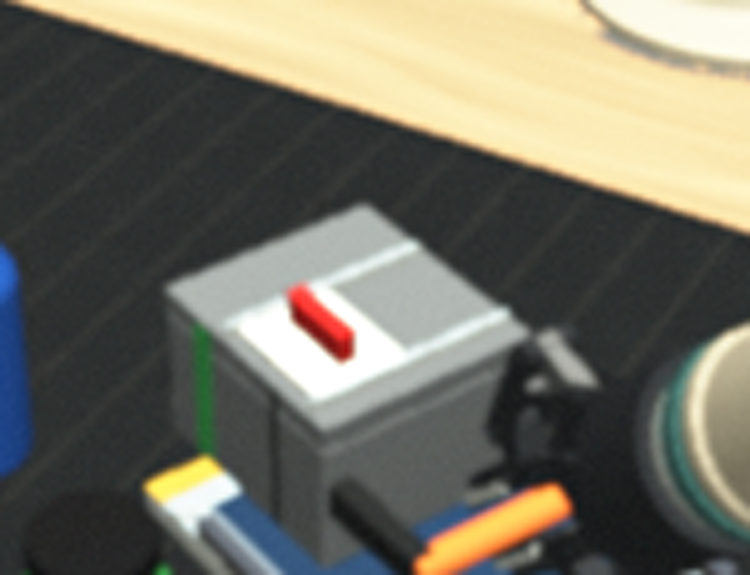

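View pics/tc17.png

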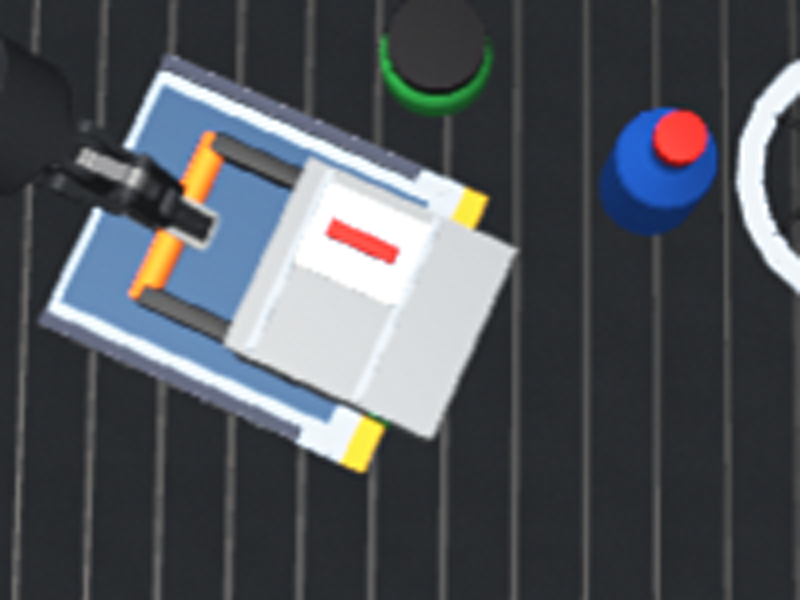

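Request:
{"fn": "drive_tool", "kwargs": {
  "targets": [0.5,0,0,0,2.8,1.7,0.24,0.5,0,0,0,2.8,1.7,0.24,0,0,0,0,2.2,1.5,0.24,0,0,0,0,2,1.5,0.24,0,0,0,0,0,0,0.24]
}}

```text
clock: 19.12
position: [0.5659, 0.1198, 0.0397]
ee_rot: [-0.077, 0.188, 0.905, -0.374]
contact_force: [-1.6, -1.7, 7.4]
width: 0.0206
```

Run:
```python
from pl import *
show()
im=get_image("scene");crop("s",im,270,180,420,295,5,"pics/sc18.png")
im=get_image("top");crop("s",im,220,180,420,330,4,"pics/tc18.png")
```

```text
t 19.125 p [0.5659 0.1198 0.0397] bed [0.1414 0.0016 0.0397] q [ 0.3976  0.7761  1.3969 -0.5106  1.5896 -0.6056]
x [-0.9172  0.3984 -0.0009] y [ 0.2827  0.6492 -0.7061] z [-0.2807 -0.6479 -0.7081] F [-1.6487 -1.7043  7.3666] w 0.02064002558386586
```

View pics/sc18.png

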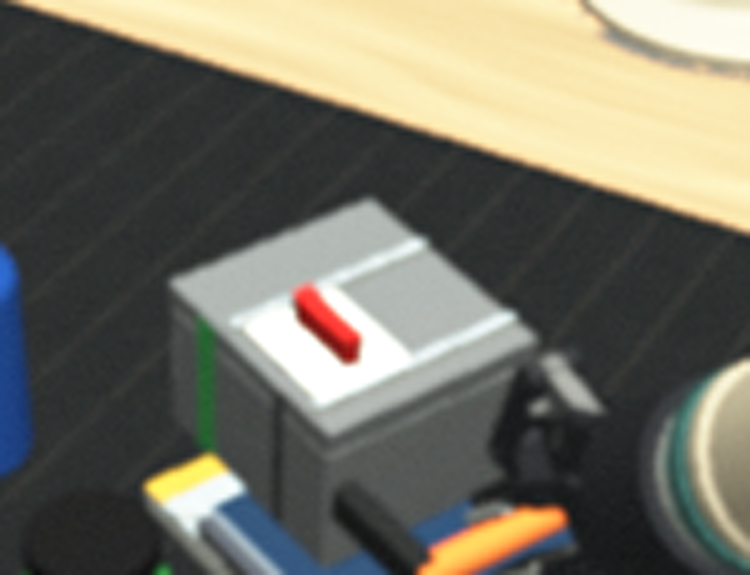

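View pics/tc18.png

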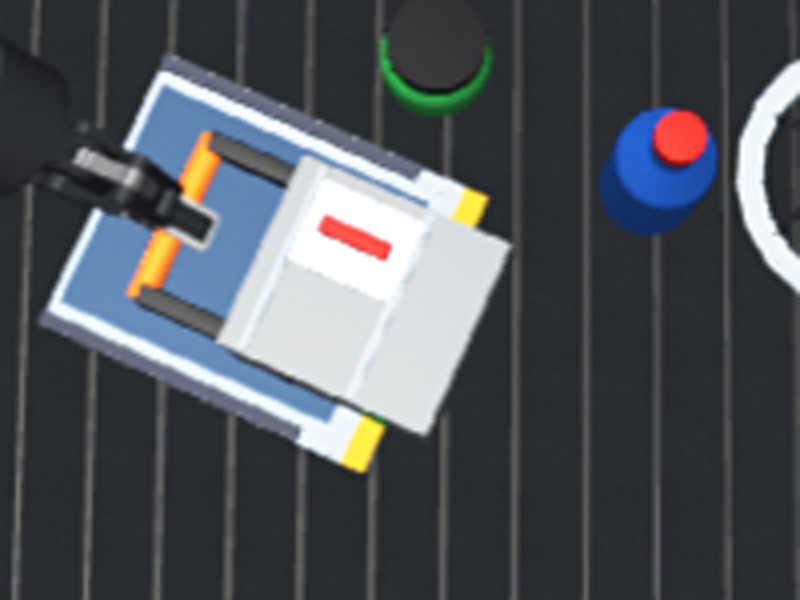

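Request:
{"fn": "drive_tool", "kwargs": {
  "targets": [0,0,0,0,-2,-0.5,0.27,0,0,0,0,-1,0,0.28]
}}

```text
clock: 19.48
position: [0.5655, 0.119, 0.0409]
ee_rot: [-0.077, 0.188, 0.905, -0.372]
contact_force: [0.3, -1.3, 4.7]
width: 0.0239
```

Run:
```python
from pl import *
show()
S=lambda u:[[(x+.5)/5-.5+270,(y+.5)/5-.5+180] for x,y in u]
T=lambda u:[[(x+.5)/4-.5+220,(y+.5)/4-.5+180] for x,y in u]
# corners: near-bottle/bottom end, robot-side..., from crops 18
t=T([(512,246),(424,437),(306,156),(218,342)]);s=S([(170,283),(370,199),(325,436),(540,340)])
for a,b in zip(t,s):
    P,e=tri(a,b);print(bed(P),e)
```

```text
t 19.475 p [0.5655 0.119  0.0409] bed [0.1404 0.0016 0.0409] q [ 0.3959  0.7723  1.3996 -0.5094  1.5872 -0.6078]
x [-0.9173  0.3983 -0.0005] y [ 0.2834  0.6517 -0.7036] z [-0.2799 -0.6455 -0.7106] F [ 0.3228 -1.3243  4.7102] w 0.023943598286794196
[-0.0247 -0.0529  0.0974] 0.0008346559159354063
[-0.024   0.057   0.0983] 0.002300249287220631
[ 0.0943 -0.0536  0.0917] 0.002382566954737237
[0.096  0.0568 0.0923] 0.0003901021259940462
```

Request:
{"fn": "drive_tool", "kwargs": {
  "targets": [0,0,0,0,0,-5,0.28,0,0,0,0,0,-8,0.28]
}}

```text
clock: 19.73
position: [0.5681, 0.127, 0.049]
ee_rot: [-0.079, 0.188, 0.905, -0.373]
contact_force: [-2.0, -5.0, 0.2]
width: 0.0238
```

Run:
```python
from pl import *
show()
im=get_image("top");crop("s",im,220,180,420,330,4,"pics/tc19.png")
im=get_image("scene");crop("s",im,270,180,420,295,5,"pics/sc19.png")
```

```text
t 19.725 p [0.5681 0.127  0.049 ] bed [0.1489 0.0025 0.049 ] q [ 0.404   0.7724  1.3749 -0.5041  1.6148 -0.6152]
x [-0.9169  0.399   0.0023] y [ 0.2816  0.6511 -0.7049] z [-0.2828 -0.6457 -0.7093] F [-2.0438 -4.9904  0.2205] w 0.023767466756107934
```

View pics/tc19.png

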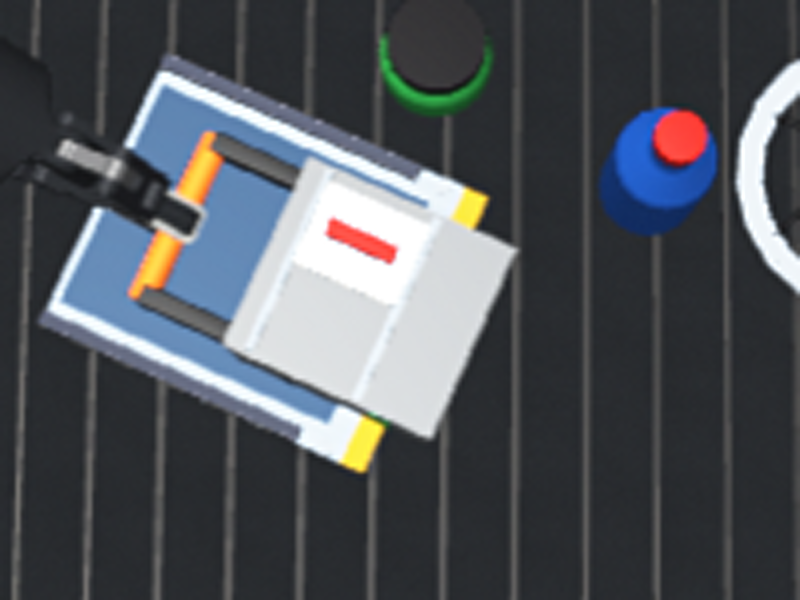

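View pics/sc19.png

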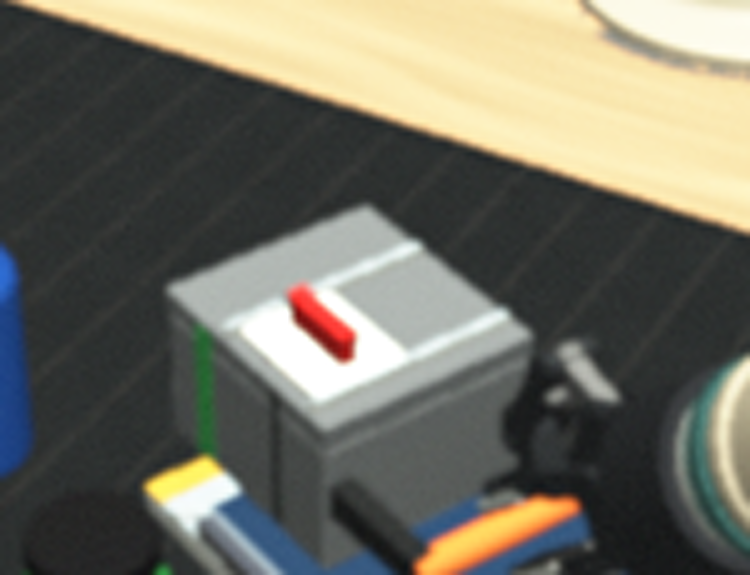

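Request:
{"fn": "drive_tool", "kwargs": {
  "targets": [0,0,0,0,-3.5,0,0.28,0,0,0,0,0,0,0.28]
}}

```text
clock: 20.08
position: [0.5685, 0.1263, 0.0509]
ee_rot: [-0.077, 0.188, 0.906, -0.371]
contact_force: [0.2, -0.4, -0.8]
width: 0.0235
```

Run:
```python
from pl import *
show()
```

```text
t 20.075 p [0.5685 0.1263 0.0509] bed [0.1484 0.0018 0.0509] q [ 0.4024  0.7669  1.3775 -0.5037  1.6107 -0.6172]
x [-0.9175  0.3978  0.0002] y [ 0.2837  0.6545 -0.7008] z [-0.2789 -0.6429 -0.7134] F [ 0.1745 -0.4213 -0.7828] w 0.023493848644477414
```

Contact is released. Withdrawing along the fingers.

Request:
{"fn": "drive_tool", "kwargs": {
  "targets": [0,0,0,0,0,-8,0.3,0,0,0,0,0,-15,0.3,0,0,0,0,0,-30,0.3,0,0,0,0,0,-40,0.3,0,0,0,0,0,-40,0.2,0,0,0,0,0,-10,0]
}}

```text
clock: 20.82
position: [0.6095, 0.2202, 0.1552]
ee_rot: [-0.075, 0.188, 0.907, -0.37]
contact_force: [0.4, -0.0, -0.4]
width: 0.0009
```

Run:
```python
from pl import *
show()
im=get_image("top");crop("s",im,220,180,420,330,4,"pics/tc20.png")
im=get_image("scene");crop("s",im,250,170,430,305,4.4,"pics/sc20.png")
```

```text
t 20.825 p [0.6095 0.2202 0.1552] bed [0.2509 0.0017 0.1552] q [ 0.487   0.7905  1.0336 -0.4874  1.9259 -0.7012]
x [-0.918   0.3967 -0.003 ] y [ 0.2855  0.6554 -0.6992] z [-0.2754 -0.6427 -0.7149] F [ 0.4308 -0.0319 -0.4275] w 0.0008698548663524671
```

View pics/tc20.png

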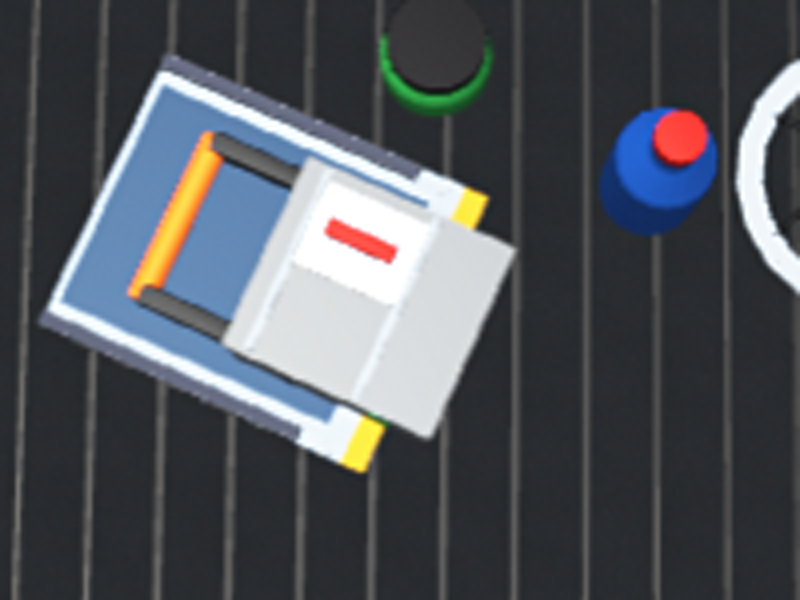

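View pics/sc20.png

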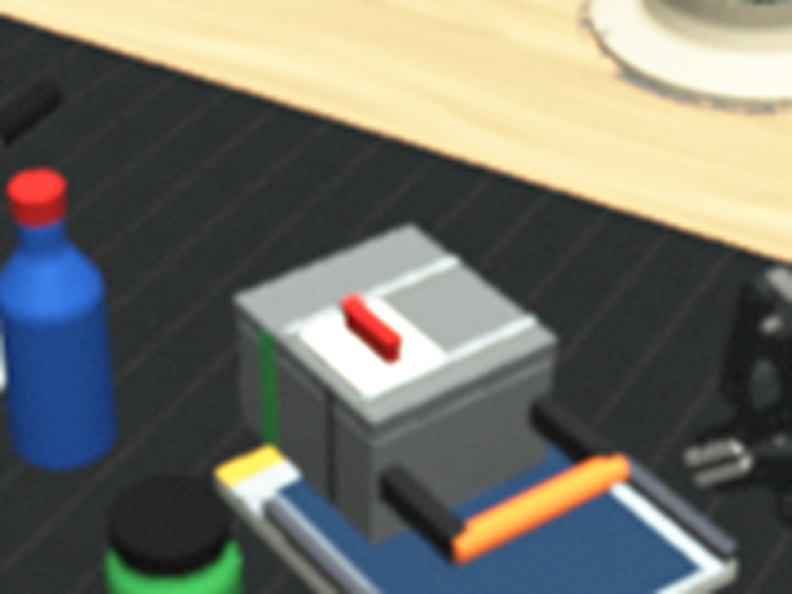

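Run:
```python
from pl import *
S=lambda u:[[(x+.5)/4.4-.5+250,(y+.5)/4.4-.5+170] for x,y in u]
T=lambda u:[[(x+.5)/4-.5+220,(y+.5)/4-.5+180] for x,y in u]
t=T([(517,249),(431,439),(310,157),(222,342)]);s=S([(236,296),(410,224),(372,430),(556,341)])
for a,b in zip(t,s):
    P,e=tri(a,b);print(bed(P),e)
print(bed(onz("top",T([(361,241)]),.115)[0]),"rib ends",[bed(q) for q in onz("top",T([(328,227),(395,257)]),.115)])
print("hatch plate lateral", [bed(q) for q in onz("top",T([(326,180),(435,218),(290,263),(393,304)]),.0985)])
im=cv2.imread("pics/tc20.png");m=cv2.inRange(cv2.cvtColor(im,cv2.COLOR_BGR2HSV),(0,150,120),(6,255,255));m[:, :290]=0;m[:,420:]=0
r=cv2.minAreaRect(cv2.findNonZero(m));print(r,bed(onz("top",T([r[0]]),.115)[0]))
print("handle",[bed(q) for q in onz("top",T([(211,143),(142,292)]),.063)])
```

```text
[-0.0274 -0.0527  0.0938] 1.097088032106422e-06
[-0.0274  0.0566  0.0934] 0.0012689593960128628
[ 0.0927 -0.054   0.0894] 0.0015857431902498158
[0.0936 0.0554 0.0927] 0.0011802458856872806
[ 0.0477 -0.0203  0.115 ] rib ends [array([ 0.0663, -0.02  ,  0.115 ]), array([ 0.0282, -0.0199,  0.115 ])]
hatch plate lateral [array([ 0.0793, -0.0443,  0.0985]), array([ 0.0185, -0.0494,  0.0985]), array([0.0782, 0.0036, 0.0985]), array([0.0199, 0.0012, 0.0985])]
((360.8088073730469, 240.46884155273438), (70.62908172607422, 15.80771541595459), 25.201122283935547) [ 0.0479 -0.0205  0.115 ]
handle [array([ 0.1489, -0.0421,  0.063 ]), array([0.1484, 0.0476, 0.063 ])]
```

Run:
```python
from pl import *
R2=Rzy(-bz,bx)
p,R,_=cur()
plan(W(.12,.001,.24),R2,6)
print();plan(W(-.062,.001,.20),R2,5,W(.12,.001,.24),R2)
print();plan(W(-.062,.001,.055),R2,4,W(-.062,.001,.20),R2)
```

```text
[-7.4, 0.0, 0.0, -0.1, -25.4, 4.8]
[-7.4, 0.0, 0.0, -0.1, -25.9, 1.5]
[-7.4, 0.0, 0.0, -0.2, -25.8, -1.8]
[-7.4, 0.0, 0.0, -0.2, -25.4, -5.2]
[-7.4, 0.0, 0.0, -0.2, -24.5, -8.4]
[-7.4, 0.0, 0.0, -0.2, -23.2, -11.5]

[0.0, 0.0, 0.0, 0.0, -36.4, 8.0]
[0.0, 0.0, 0.0, 0.0, -36.4, 8.0]
[0.0, 0.0, 0.0, 0.0, -36.4, 8.0]
[0.0, 0.0, 0.0, 0.0, -36.4, 8.0]
[0.0, 0.0, 0.0, 0.0, -36.4, 8.0]

[0.0, 0.0, 0.0, 0.0, 0.0, 36.3]
[0.0, 0.0, 0.0, 0.0, 0.0, 36.3]
[0.0, 0.0, 0.0, 0.0, 0.0, 36.3]
[0.0, 0.0, 0.0, 0.0, 0.0, 36.2]
```

Request:
{"fn": "drive_tool", "kwargs": {
  "targets": [-7.4,0,0,0,-25.5,5,0,-7.4,0,0,0,-26,1.5,0,-7.4,0,0,0,-26,-2,0,-7.4,0,0,0,-25.5,-5,0,-7.4,0,0,0,-24.5,-8.5,0,-7.4,0,0,0,-23,-11.5,0,0,0,0,0,-36.5,8,0,0,0,0,0,-36.5,8,0,0,0,0,0,-36.5,8,0,0,0,0,0,-36.5,8,0,0,0,0,0,-36.5,8,0,0,0,0,0,0,0,0]
}}

```text
clock: 22.42
position: [0.4809, -0.0699, 0.1989]
ee_rot: [-0.003, 0.206, 0.979, -0.002]
contact_force: [0.0, 0.6, 0.7]
width: 0.0002
```

Run:
```python
from pl import *
show()
plan(W(-.062,.001,.062),Rzy(-bz,bx),4)
```

```text
t 22.425 p [ 0.4809 -0.0699  0.1989] bed [-0.0665  0.0039  0.1989] q [-0.2843  0.1673  1.7354 -0.0047  1.2446 -1.4396]
x [-0.9155  0.4022  0.0051] y [ 0.4022  0.9155 -0.0052] z [-0.0068 -0.0027 -1.    ] F [0.0178 0.5591 0.6802] w 0.0002055526395554964
[-0.1, -0.1, -0.1, -0.9, 1.3, 34.2]
[-0.1, -0.1, -0.1, -0.9, 1.3, 34.2]
[-0.1, -0.1, -0.1, -0.8, 1.2, 34.2]
[-0.1, -0.1, -0.1, -0.8, 1.2, 34.2]
```

Request:
{"fn": "drive_tool", "kwargs": {
  "targets": [0,0,0,-0.8,1.3,34,0,0,0,0,-0.8,1.3,34,0,0,0,0,-0.8,1.2,34,0,0,0,0,-0.8,1.2,34,0,0,0,0,0,6,0,0,0,0,0,0,5,0,0,0,0,0,0,4,0,0,0,0,0,0,4,0,0]
}}

```text
clock: 23.42
position: [0.4972, -0.0477, 0.0659]
ee_rot: [0.001, 0.203, 0.979, -0.002]
contact_force: [-0.1, 0.0, -0.7]
width: 0.0001
```

Run:
```python
from pl import *
show()
im=get_image("top");crop("s",im,220,180,420,330,4,"pics/tc21.png")
im=get_image("scene");crop("s",im,250,170,430,305,4.4,"pics/sc21.png")
```

```text
t 23.425 p [ 0.4972 -0.0477  0.0659] bed [-0.0396 -0.0021  0.0659] q [-0.2324  0.3185  1.9075 -0.0045  0.9143 -1.3912]
x [-0.9174  0.3979 -0.0019] y [ 0.3979  0.9174 -0.0033] z [ 0.0005 -0.0038 -1.    ] F [-0.058   0.0455 -0.6784] w 6.1024296986728e-05
```

View pics/sc21.png

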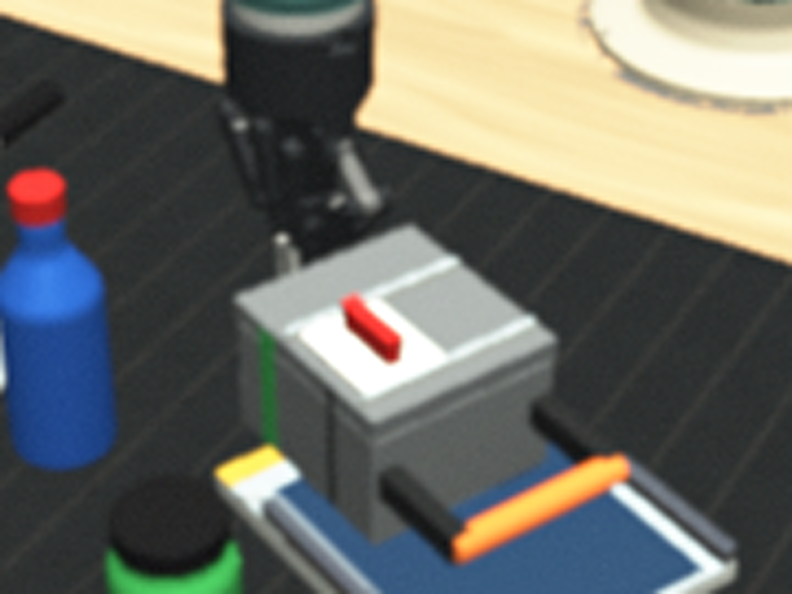

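Request:
{"fn": "drive_tool", "kwargs": {
  "targets": [0,0,0,0,3,0,0,0,0,0,0,2.5,0,0,0,0,0,0,2,0,0]
}}

```text
clock: 23.9
position: [0.499, -0.0429, 0.0654]
ee_rot: [-0.0, 0.203, 0.979, -0.004]
contact_force: [-3.2, -7.7, 3.9]
width: -0.0003
```

Request:
{"fn": "drive_tool", "kwargs": {
  "targets": [0,0,0,0,2.5,0,0,0,0,0,0,2,0,0]
}}

```text
clock: 24.15
position: [0.5008, -0.0389, 0.0654]
ee_rot: [-0.0, 0.203, 0.979, -0.004]
contact_force: [-2.4, -7.2, 3.9]
width: -0.0
```

Run:
```python
from pl import *
show()
im=get_image("top");crop("s",im,220,180,420,330,4,"pics/tc22.png")
im=get_image("scene");crop("s",im,250,170,430,305,4.4,"pics/sc22.png")
```

```text
t 24.15 p [ 0.5008 -0.0389  0.0654] bed [-0.0301 -0.002   0.0654] q [-0.2108  0.3239  1.9001 -0.0091  0.9183 -1.3678]
x [-0.9178  0.397  -0.0008] y [ 0.397   0.9178 -0.0072] z [-0.0021 -0.0069 -1.    ] F [-2.4421 -7.2076  3.8888] w -6.987698662066688e-06
```

View pics/sc22.png

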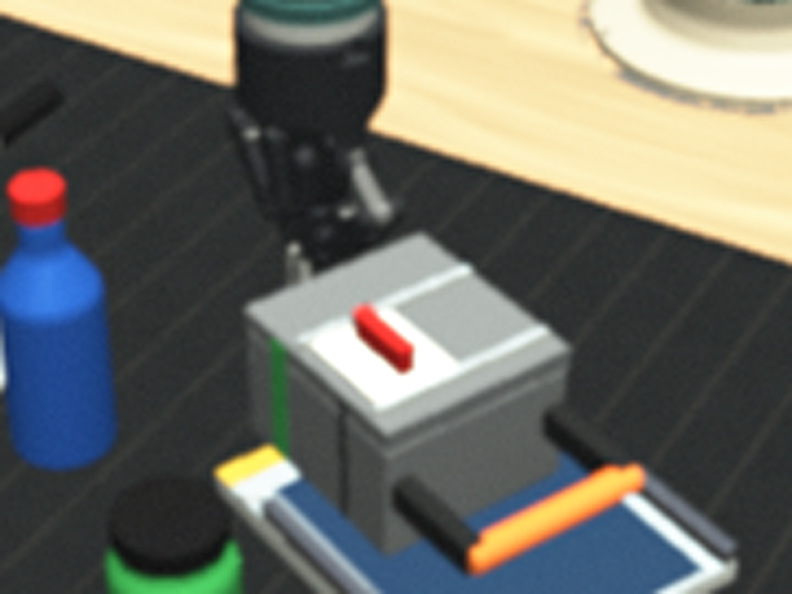

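Request:
{"fn": "drive_tool", "kwargs": {
  "targets": [0,0,0,0,-10,0,0,0,0,0,0,-15,0,0,0,0,0,0,0,-50,0,0,0,0,0,0,-50,0,0,0,0,0,0,0,0]
}}

```text
clock: 24.88
position: [0.4938, -0.0609, 0.1686]
ee_rot: [0.004, 0.204, 0.979, -0.002]
contact_force: [0.9, -0.3, -0.6]
width: 0.0002
```

Run:
```python
from pl import *
show()
im=get_image("top");crop("s",im,220,180,420,330,4,"pics/tc23.png")
s=get_image("scene");crop("s",s,250,170,430,305,4.4,"pics/sc23.png")
T=lambda u:[[(x+.5)/4-.5+220,(y+.5)/4-.5+180] for x,y in u]
def rib(f,cv,n,z):
    im=cv2.imread(f);m=cv2.inRange(cv2.cvtColor(im,cv2.COLOR_BGR2HSV),(0,150,110),(6,255,255))
    k,l,st,ce=cv2.connectedComponentsWithStats(m);print(st[1:],ce[1:])
rib("pics/tc23.png",0,0,0)
```

```text
t 24.875 p [ 0.4938 -0.0609  0.1686] bed [-0.0531 -0.0043  0.1686] q [-0.2601  0.2019  1.7718 -0.0037  1.16   -1.4192]
x [-0.917   0.3988 -0.0084] y [ 0.3989  0.917  -0.0022] z [ 0.0068 -0.0053 -1.    ] F [ 0.9092 -0.279  -0.621 ] w 0.00023345677031804099
[[ 656  110   47   37 1115]
 [ 206  152    1    2    2]
 [ 178  210    1    1    1]
 [ 310  214   73   40 1041]
 [ 158  252    1    1    1]
 [ 149  272    1    1    1]
 [ 146  278    1    1    1]
 [ 145  280    1    1    1]] [[683.4018 127.8511]
 [206.     152.5   ]
 [178.     210.    ]
 [345.0874 234.0471]
 [158.     252.    ]
 [149.     272.    ]
 [146.     278.    ]
 [145.     280.    ]]
```

View pics/tc23.png

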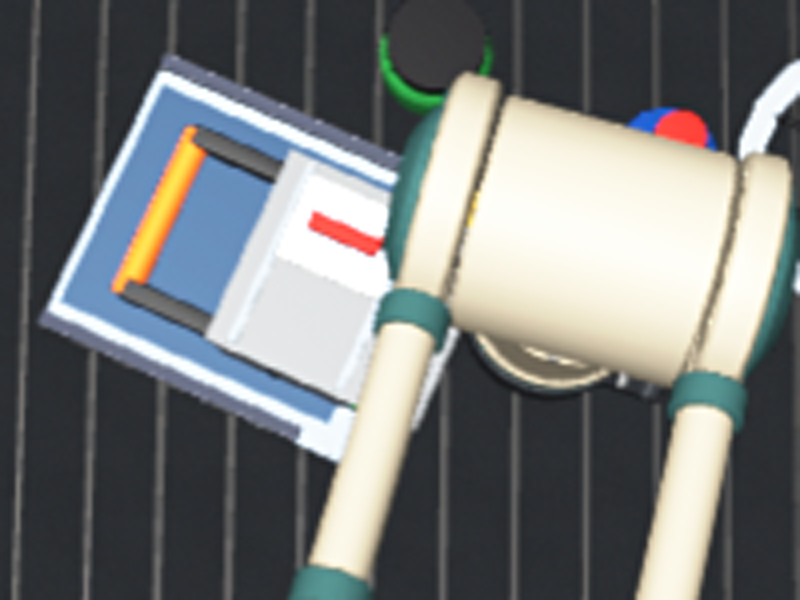

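Run:
```python
from pl import *
T=lambda u:[[(x+.5)/4-.5+220,(y+.5)/4-.5+180] for x,y in u]
r=bed(onz("top",T([(345,234)]),.115)[0]);print(r)
print([bed(q) for q in onz("top",T([(194,135),(126,287)]),.063)])
R2=Rzy(-bz,bx)
plan(W(r[0],r[1]-.032,.17),R2,5)
print();plan(W(r[0],r[1]-.032,.106),R2,3,W(r[0],r[1]-.032,.17),R2)
```

```text
[ 0.0568 -0.0202  0.115 ]
[array([ 0.1592, -0.0424,  0.063 ]), array([0.1575, 0.0487, 0.063 ])]
[-0.0, -0.0, 0.0, -10.2, 22.0, -1.1]
[-0.0, -0.0, 0.0, -10.2, 22.0, -1.1]
[-0.0, -0.0, 0.0, -10.2, 22.0, -1.1]
[-0.0, -0.0, 0.0, -10.2, 22.0, -1.1]
[-0.0, -0.0, 0.0, -10.2, 22.0, -1.1]

[0.0, 0.0, 0.0, 0.0, 0.0, 21.3]
[0.0, 0.0, 0.0, 0.0, 0.0, 21.3]
[0.0, 0.0, 0.0, 0.0, 0.0, 21.3]
```

Request:
{"fn": "drive_tool", "kwargs": {
  "targets": [0,0,0,-10,22,-1,0,0,0,0,-10,22,-1,0,0,0,0,-10,22,-1,0,0,0,0,-10,22,-1,0,0,0,0,-10,22,-1,0,0,0,0,0,0,21.5,0,0,0,0,0,0,21.5,0,0,0,0,0,0,20,0,0,0,0,0,0,0,0]
}}

```text
clock: 26.1
position: [0.579, 0.0217, 0.1037]
ee_rot: [-0.004, 0.203, 0.979, -0.002]
contact_force: [0.3, -0.1, 0.4]
width: 0.0001
```

Run:
```python
from pl import *
show()
s=get_image("scene");crop("s",s,270,180,420,295,5,"pics/sc24.png")
```

```text
t 26.1 p [0.579  0.0217 0.1037] bed [ 0.0566 -0.0495  0.1037] q [-0.0805  0.3838  1.68   -0.0038  1.0855 -1.2403]
x [-0.9174  0.3979  0.0063] y [ 0.3979  0.9174 -0.0057] z [-0.008  -0.0027 -1.    ] F [ 0.3172 -0.0901  0.3727] w 5.6831680950719265e-05
```

View pics/sc24.png

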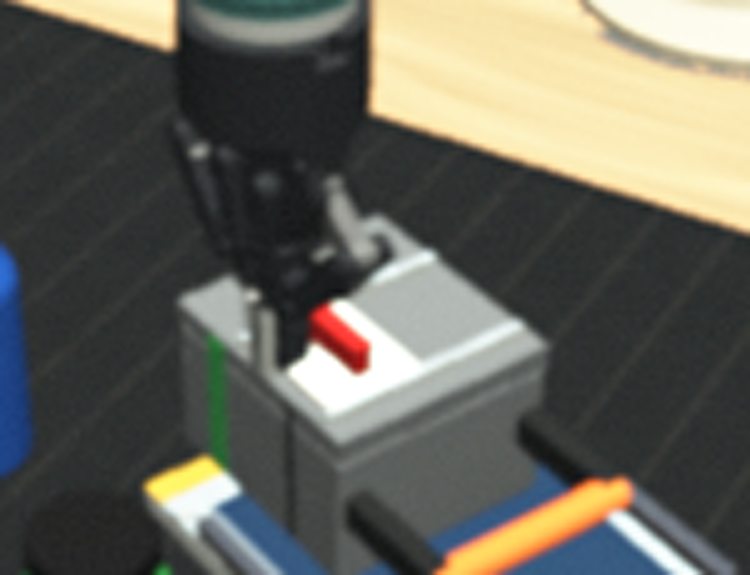

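Request:
{"fn": "drive_tool", "kwargs": {
  "targets": [0,0,0,6,0,0,0,0,0,0,5,0,0,0,0,0,0,5,0,0,0,0,0,0,5,0,0,0,0,0,0,5,0,0,0,0,0,0,5,0,0,0,0,0,0,5,0,0,0]
}}

```text
clock: 27.02
position: [0.5476, 0.0357, 0.1064]
ee_rot: [-0.0, 0.203, 0.979, -0.002]
contact_force: [1.4, -0.7, 0.3]
width: -0.0
```

Request:
{"fn": "drive_tool", "kwargs": {
  "targets": [0,0,0,5,0,0,0,0,0,0,4,0,0,0,0,0,0,4,0,0,0]
}}

```text
clock: 27.4
position: [0.5356, 0.0409, 0.1064]
ee_rot: [-0.001, 0.203, 0.979, -0.002]
contact_force: [0.7, -1.2, 0.4]
width: -0.0001
```

Run:
```python
from pl import *
show()
s=get_image("scene");crop("s",s,270,180,420,295,5,"pics/sc25.png")
s=get_image("top");crop("s",s,220,180,420,330,4,"pics/tc25.png")
```

```text
t 27.4 p [0.5356 0.0409 0.1064] bed [ 0.0569 -0.0021  0.1064] q [-0.051   0.3221  1.7736 -0.0039  1.0477 -1.2105]
x [-0.9174  0.3981  0.0004] y [ 0.3981  0.9173 -0.0038] z [-0.0019 -0.0033 -1.    ] F [ 0.7083 -1.2156  0.4432] w -0.00010306211321594883
```

View pics/sc25.png

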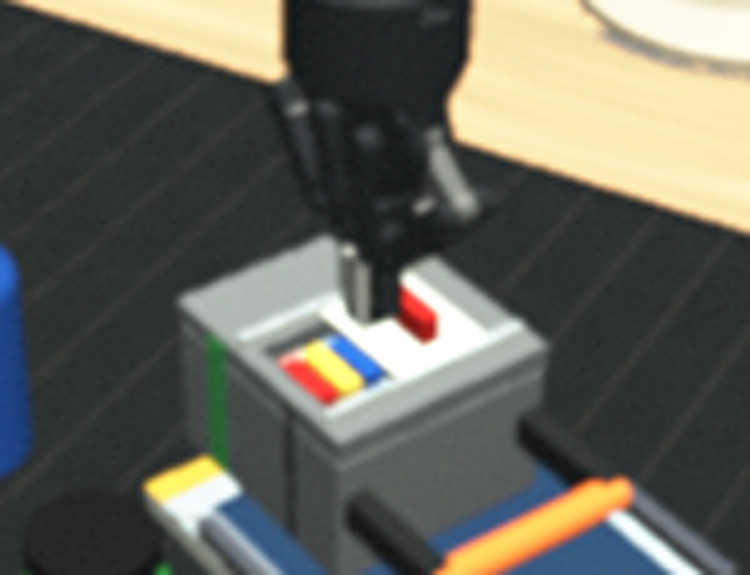

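Request:
{"fn": "drive_tool", "kwargs": {
  "targets": [0,0,0,3,0,0,0,0,0,0,2,0,0,0,0,0,0,1.5,0,0,0]
}}

```text
clock: 27.88
position: [0.5298, 0.0434, 0.1062]
ee_rot: [-0.001, 0.203, 0.979, -0.002]
contact_force: [0.4, -0.4, -0.5]
width: -0.0002
```

Request:
{"fn": "drive_tool", "kwargs": {
  "targets": [0,0,0,1.5,0,0,0,0,0,0,1,0,0,0]
}}

```text
clock: 28.12
position: [0.5282, 0.0441, 0.1064]
ee_rot: [0.0, 0.203, 0.979, -0.002]
contact_force: [3.1, -1.6, -2.3]
width: 0.0
```

Request:
{"fn": "drive_tool", "kwargs": {
  "targets": [0,0,0,1,0,0,0,0,0,0,1,0,0,0]
}}

```text
clock: 28.38
position: [0.5263, 0.0452, 0.1064]
ee_rot: [-0.0, 0.203, 0.979, -0.002]
contact_force: [3.3, -1.5, -1.8]
width: 0.0001
```

Run:
```python
from pl import *
show()
s=get_image("scene");crop("s",s,270,180,420,295,5,"pics/sc26.png")
```

```text
t 28.375 p [0.5263 0.0452 0.1064] bed [0.0572 0.0082 0.1064] q [-0.0439  0.3095  1.7933 -0.0037  1.0394 -1.2032]
x [-0.9173  0.3982 -0.0005] y [ 0.3982  0.9173 -0.0033] z [-0.0008 -0.0032 -1.    ] F [ 3.3003 -1.5469 -1.7943] w 0.00012726181186066546
```

View pics/sc26.png

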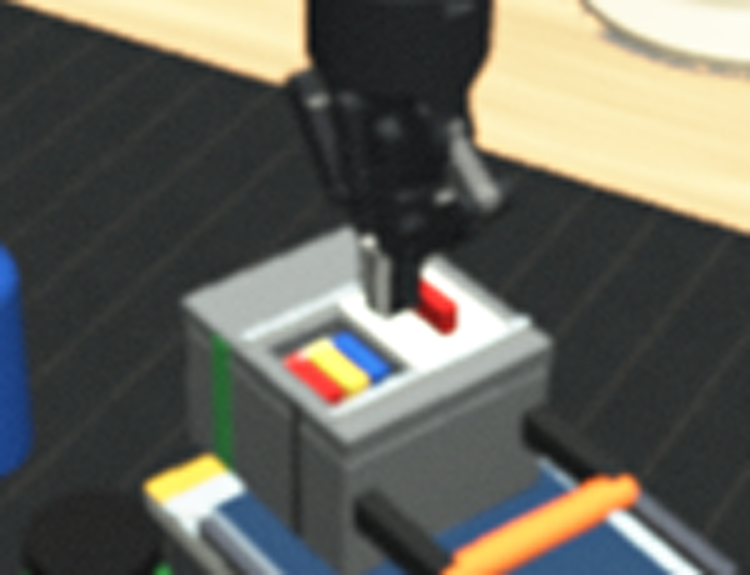

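Request:
{"fn": "drive_tool", "kwargs": {
  "targets": [0,0,0,-3,0,0,0,0,0,0,-5,0,0,0,0,0,0,0,0,-30,0,0,0,0,0,0,-50,0,0,0,0,0,50,-30,0,0,0,0,0,55,-10,0,0,0,0,0,55,0,0,0,0,0,0,55,0,0]
}}

```text
clock: 29.42
position: [0.6193, 0.2411, 0.2258]
ee_rot: [-0.001, 0.203, 0.979, -0.002]
contact_force: [1.7, -0.1, 0.7]
width: 0.0003
```

Run:
```python
from pl import *
show()
s=get_image("scene");crop("s",s,250,170,430,305,4.4,"pics/sc27.png");cv2.imwrite("pics/s27.png",s[:,:,::-1])
s=get_image("top");crop("s",s,220,180,420,330,4,"pics/tc27.png");cv2.imwrite("pics/t27.png",s[:,:,::-1])
```

```text
t 29.425 p [0.6193 0.2411 0.2258] bed [0.2739 0.001  0.2258] q [ 0.2681  0.4164  1.3037 -0.0027  1.4246 -0.8927]
x [-0.9173  0.3982  0.0007] y [ 0.3982  0.9173 -0.004 ] z [-0.0023 -0.0033 -1.    ] F [ 1.6882 -0.1393  0.728 ] w 0.0002901186638151004
```

View pics/sc27.png

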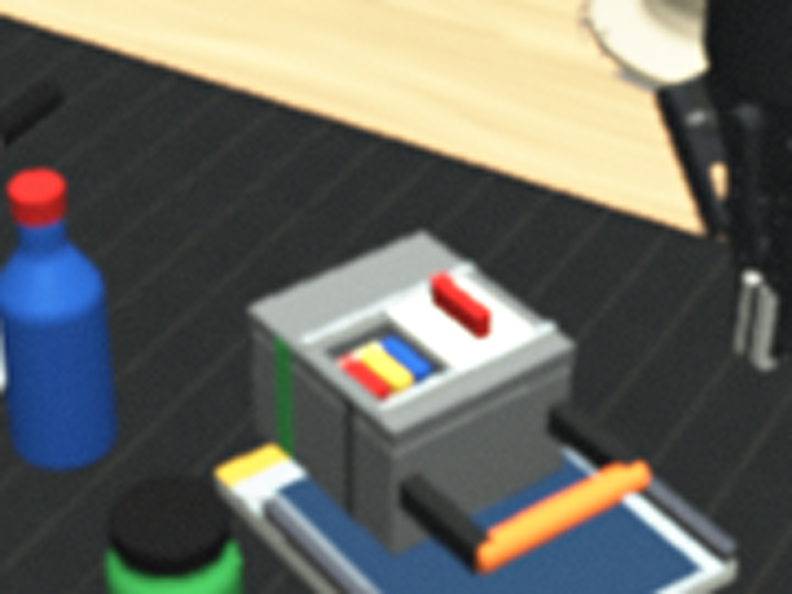

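View pics/tc27.png

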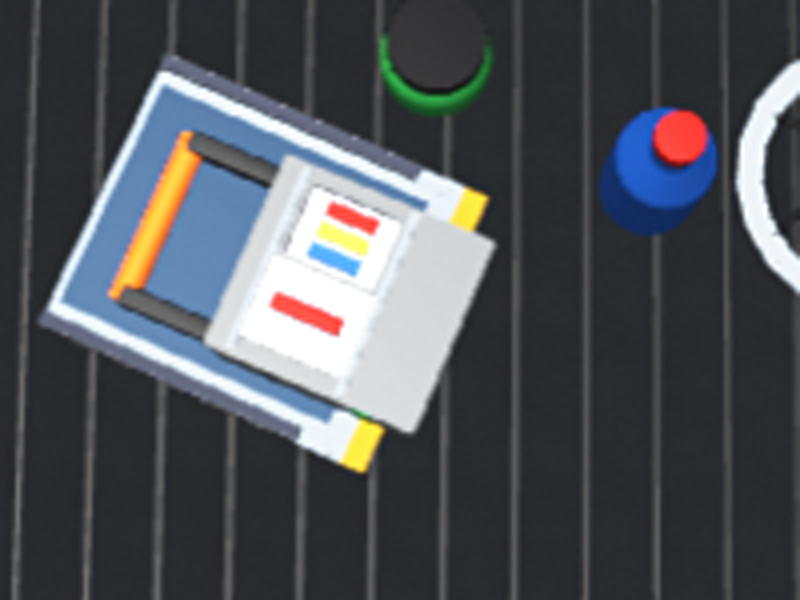

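View pics/t27.png

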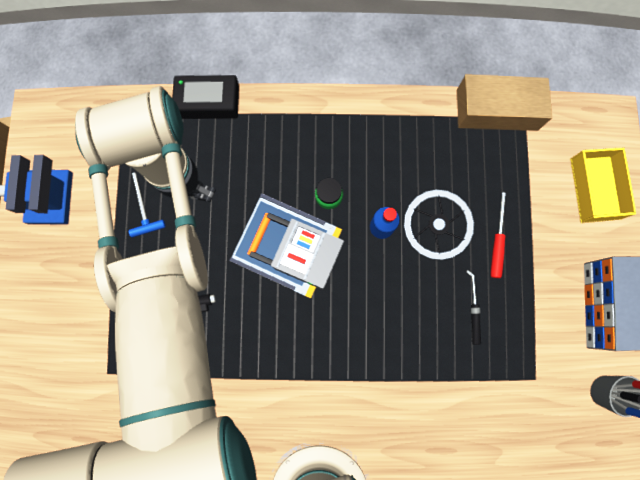

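Run:
```python
from pl import *
S=lambda u:[[(x+.5)/4.4-.5+250,(y+.5)/4.4-.5+170] for x,y in u]
T=lambda u:[[(x+.5)/4-.5+220,(y+.5)/4-.5+180] for x,y in u]
for a,b in zip(T([(496,241),(412,432),(288,156),(205,340)]),S([(249,309),(425,232),(392,440),(575,348)])):
    P,e=tri(a,b);print(bed(P),e)
r=bed(onz("top",T([(307,313)]),.115)[0]);h=[bed(q) for q in onz("top",T([(188,139),(120,291)]),.063)]
print("rib",r,"handle",h,"rib rel",r[1]-(h[0][1]+h[1][1])/2)
r0=-.0205;h0=(-.0421+.0476)/2;print("before rel",r0-h0)
```

```text
[-0.0157 -0.0524  0.0926] 0.00037292630655902495
[-0.0166  0.0578  0.094 ] 0.00033140890167314803
[ 0.1035 -0.05    0.0888] 0.0022075709494748653
[0.1027 0.0587 0.0926] 0.00038796680858324214
rib [0.0576 0.0253 0.115 ] handle [array([ 0.1613, -0.039 ,  0.063 ]), array([0.1596, 0.052 , 0.063 ])] rib rel 0.01877048790825242
before rel -0.023250000000000003
```

Run:
```python
from pl import *
a=cv2.imread("pics/s27.png").astype(int);b=cv2.imread("pics/scene0.png").astype(int)
d=np.abs(a-b).max(2)
for n,(x0,y0,x1,y1) in dict(bottle=(245,205,280,280),jar=(270,275,310,320),rotor=(180,228,244,278),driver=(150,200,220,250),pick=(222,185,270,228),tkey=(470,345,530,430),lever=(440,260,540,310)).items():
    r=d[y0:y1,x0:x1];print(n,(r>40).mean().round(3))
im=get_image("top");show();sign_off()
```

```text
bottle 0.0
jar 0.0
rotor 0.0
driver 0.0
pick 0.0
tkey 0.0
lever 0.0
t 29.575 p [0.619  0.242  0.2244] bed [0.2746 0.0016 0.2244] q [ 0.2692  0.4179  1.3047 -0.0021  1.4235 -0.8952]
x [-0.9187  0.3951  0.0022] y [ 0.395   0.9187 -0.0045] z [-0.0038 -0.0032 -1.    ] F [ 0.1787 -0.5779 -0.2734] w 0.0001807966533378452
the job is handed in; nothing more can be done
```

The battery lies flat on its side on the bed with the hatch facing up and open. I handed the job in at 29.6 s, with the gripper clear of everything.

- **Getting it to the fence:** I pushed the battery low down, about 22 mm sideways to centre it between the rails. Then I pushed its back with both fingers until it sat square against the yellow edge; the force rose to about 30 N there, with the yaw within 0.5°.
- **Tipping it down:** I tipped it with a finger loosely on each side of the bar and lowered it in small steps to flat. The forces stayed around 1–2 N.
- **Overshoot at the end:** the upper finger pressed the bar down with about 7 N. That lifted the battery's bottom end by a few millimetres until I eased off, and it then settled flat.
- **Extra nudge:** the bottom stuck out about 26 mm, so I pushed the lying battery roughly 9 mm further onto the bed. It now sticks out about 16 mm.
- **Opening the hatch:** I slid it by the red rib until the force rose to about 3.6 N and the battery itself began to move, about 3 mm sideways. I took that as the hard stop.

**Last checks**
- **Flatness:** the corners of the upper face came out at 0.089–0.094 m, where a flat battery should give 0.095 m. One corner was 6 mm low, and its two camera rays missed each other by 2 mm.
- **Hatch:** I measured about 42 mm of travel out of 46. That fits a start up to 4 mm open, but the cameras alone do not prove it is fully open.
- **Other things on the mat:** all seven loose things looked unmoved when I compared the scene camera pictures from before and after.

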